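# Unlock the barred holder and put the deburring kit in its nests

### The arm

A 6-joint arm with a two-finger parallel gripper is mounted at the origin on a cart in front of the work surface, level with it; the furniture and walls round the work are solid. World frame = base frame: x ahead of the robot, y to its left, z up, the work surface at z = 0. Lengths are in m, angles in degrees, forces in N, time in s.
With the tool pointing down it reaches from about 0.25 to 0.725 m from the base axis. Payload 9.7 kg.
Tool frame: the origin (TCP) lies midway between the tips of the shut fingers; the grasp point (between the pads) lies 19 mm behind it (grip_point_offset is the distance from the TCP to the grasp point, in m); y points along the fingers, z is the direction in which the jaws open and shut, and the axes are right-handed (so a half turn about y gives the same grasp; the last joint's range is limited). The gripper opens to 85 mm and grips with 20 to 120 N. Pads are 22 mm wide; open, the fingers measure 114 mm over their backs; the gripper's body (76 mm by 85 mm) begins 54 mm behind the grasp point. The pads swing forward as they close: fully open they stand 13 mm farther back than shut.
Start: joints at [76.433, 4.979, 10.078, 95.1, 0, 90], TCP at [0.129, 0.535, 0.231] pointing down, gripper open.
Joint ranges: [-179.16, 179.16], [-48.56, 103.87], [-65.8, 70.77], [-126.05, 130.52], [-82.76, 87.17], [-180, 180]. Speed limits (degrees/s): [127.2, 127.2, 147.25, 180, 180, 180].

### API

Orientations are given as [roll, pitch, yaw] about the fixed x, y, z axes, in that order (R = Rz(yaw) Ry(pitch) Rx(roll)).
In Python, from workcell import get_obs, camera, job_done, grip_point_offset gives the robot as it stands.
- The arm moves only by the tool move_arm, never from a script. Its argument "deltas" is a list that holds one entry, the list of rows, each a list of 4 numbers: the shift along the tool's x, y, z in m, then the turn about the tool's y in degrees. A call has 1 to 5 rows; each row is the pose to reach, as a shift and turn from the pose commanded when the call began, along the tool's axes at that moment; what a row does not reach only later rows make up. A row lasts 1/10 s, in which the tool goes at most 50 mm and 8.59 degrees, less where a joint would pass 70% of its speed; a pose out of reach is approached as far as the arm can. A call with a gripper value outside its range is refused whole. "claw" is the finger opening in m, from 0 to 0.0854, set as the call begins (left out, the last holds). The fingers move at their own pace and stop on an object; "newtons" is the grip in N (left out, the last holds). Time passes only in rows, so rows that repeat a pose let the fingers close. It gives the time, the measured TCP pose, the force and the opening at its end, in the units of the state.
- get_obs(): the state, without advancing time (a new reading comes with each control period).
- camera(name): name is "scene" or "side" or "wrist"; returns a dict with "color" (384x512x3 uint8, blue, green, red), "range_z" (384x512 float32, m along the optical axis (not along the pixel's ray), 0 where there is no reading), "fx", "fy", "cx", "cy" (pixels), "T" (4x4, takes a point from camera to world coordinates). Camera axes: x right, y down, z forward; pixel columns grow to the right and rows downward; lengths in m; the calibration is good to about 2 mm. A picture is of the moment at which its call begins.
- job_done(): hands the job in, once; it reports no verdict.
The state is a dict: "time": time; "q": joint angles; "qd": joint speeds; "joint_efforts": joint torques, N m; "ee_pos": TCP position; "tcp_rot": TCP orientation; "wrist_force": force on the tool from outside, world axes, zero at the start; "torque": the same for the moment, N m; "opening": finger opening in m.
Only numpy, scipy, OpenCV 4.12 (cv2) and the standard library are available. Lean on these libraries where they do the work, as an engineer would, in place of code of your own. Each camera call takes 0.05 s, during which the arm holds its last target. There are 200 camera calls.

### The job

Set the bench up for deburring: lift the locking bar straight up out of the two U brackets of the barred holder, keeping it level, and lay it in the long narrow tray. Put the dressing stone into the holder that the bar was locking, the steel V-block upright into the small squarish nest, and the cover casting, boss up, into the larger rectangular nest. Each must end lying flat on the rubber floor inside its own rim (either way round).

Things in the scene. Friction and masses are not known exactly. Their poses are not given: they have to be found in the camera images.
- lock_bar: Locking bar: straight plain steel bar with a black band 44 mm long round its middle, 16 (x) x 210 (y) x 18 (z) mm, about 0.2 kg. Origin: centre of its underside; y along the bar, z up. At the start it lies in the two U brackets of the barred holder, above that holder's nest, its underside 38 mm above the bench; only its middle 160 mm is free of the brackets. It must stay level within 20 degrees throughout.
- stone: Dressing stone: red and grey abrasive block, 24 (x) x 100 (y) x 22 (z) mm, about 0.16 kg. Origin: centre of the underside; y along its length, z up. Lies flat on the bench.
- v_block: Steel V-block, 45 (x) x 50 (y) x 40 (z) mm, groove up, about 0.62 kg. Can be gripped across its 45 mm width. Origin: centre of the underside, z up. Stands on the bench.
- casting: Small grey die-cast cover: flat flange 64 (x) x 82 (y) x 7 (z) mm with a slightly tapered boss about 40 (x) x 50 (y) mm in its middle, rising from 7 to 35 mm; a thin ring tops it at 38 mm. About 0.28 kg. Can be gripped across the 40 mm of the boss. Origin: centre of the underside, z up. Lies on the bench, boss up.
- barred_holder: Holder for the dressing stone: rectangular nest, inside 42 (x) x 118 (y) mm, an aluminium rim 7 mm wide and 6.5 mm high around a black rubber floor at 2.5 mm, with a dark steel U bracket off each end, centred 88 mm from the middle along y. Brackets: 12 mm thick along y, 32 mm wide, open at the top, slot 22 mm wide, slot bottom 38 mm and cheek tops 58 mm above the bench. Origin: centre of the underside; z up; fixed to the bench. y along its length.
- bar_tray: Long narrow tray for the locking bar: inside 34 (x) x 228 (y) mm, an aluminium rim 7 mm wide and 6.5 mm high around a black rubber floor at 2.5 mm. Origin: centre of the underside; z up; fixed to the bench. y along its length.
- v_nest: Small squarish nest for the V-block: inside 62 (x) x 67 (y) mm, an aluminium rim 7 mm wide and 6.5 mm high around a black rubber floor at 2.5 mm. Origin: centre of the underside; z up; fixed to the bench. 
- casting_nest: Larger rectangular nest for the cover casting: inside 80 (x) x 98 (y) mm, an aluminium rim 7 mm wide and 6.5 mm high around a black rubber floor at 2.5 mm. Origin: centre of the underside; z up; fixed to the bench. y along its longer side.
- guard_edge (a point): Lower inner corner of a fixed clear guard sheet with a yellow sign, which stands upright on the rail between robot and bench: 6 mm thick in x, it runs from this corner 183 mm to the right (-y) and 1.25 m up. The front is open from here to the post at the left end of the rail; the rail itself is only 47 mm high. An arm that starts to the right of the sheet must draw its hand in to less than 0.36 m from the base axis before it swings in front of the bench.

How it is judged:
By the outcome, as a careful person would: the job done as asked, in the order asked, and still so for the second after the job is handed in, with the robot touching nothing.
It also fails if it takes over 138 s, if anything falls off the work surface, if the arm or the gripper's body presses on something with over 40 N, if the wrist force passes 120 N, or if a joint passes its speed limit or range.

## Working session

There is one attempt and no reset: what is moved stays moved. The work goes in short steps, Python scripts to look and compute and a tool call to move; the robot and the scene stay as the last step left them, time stands still between calls to the robot, and variables do not carry over. Pictures are saved under pics/ and viewed, about 12 in all and at most 16, crops included, and the job is handed in when it is done.

Besides the shell and the picture viewer there is one more tool, called after "Call:" as name(argument=value, ...), one argument or row to a line, values as JSON. move_arm: Moves the arm, as the interface text tells. Its arguments: {"type":"object","properties":{"deltas":{"type":"array"},"claw":{"type":"number"},"newtons":{"type":"number"}},"required":["deltas"]}

```bash
ls; mkdir -p pics
python3 - <<'E'
from workcell import *
import cv2,numpy as np
print(get_obs(), grip_point_offset)
for n in ("scene","side"):
    c=camera(n); cv2.imwrite(f"pics/{n}0.png",c["color"]); np.savez(f"{n}0.npz",**c); print(n,c["fx"],c["cx"],c["cy"],c["T"].round(3).tolist())
E
```

```text
pics
{'time': 0.0, 'q': array([7.64339342e+01, 5.01224762e+00, 1.00353610e+01, 9.50993511e+01,
       3.47215434e-04, 9.00005302e+01]), 'qd': array([-0.03447617,  0.01271384,  0.09624401,  0.00519127, -0.00640691,
        0.01400299]), 'joint_efforts': array([ 2.56530820e-04, -5.20391142e+01,  4.64804471e+01,  1.62470917e-02,
        1.49394396e-05, -2.96228876e-06]), 'ee_pos': array([0.12895802, 0.53444068, 0.23058018]), 'tcp_rot': array([-9.00762378e+01,  3.46509591e-04, -1.35665965e+01]), 'wrist_force': array([ 0.96400635,  0.87076306, -0.89914884]), 'torque': array([0.02203535, 0.02101491, 0.01927453]), 'opening': 0.08521555372452826} 0.0187
scene 404.28017489534267 253.67451531399672 185.55937515303643 [[0.829, 0.311, -0.464, 1.078], [0.558, -0.425, 0.713, -0.904], [0.025, -0.85, -0.526, 0.723], [0.0, 0.0, 0.0, 1.0]]
side 432.07847632970106 252.31706555988742 179.14423178789133 [[-0.999, -0.013, 0.04, 0.435], [-0.042, 0.376, -0.926, 1.279], [-0.003, -0.926, -0.376, 0.574], [0.0, 0.0, 0.0, 1.0]]
```

View pics/scene0.png

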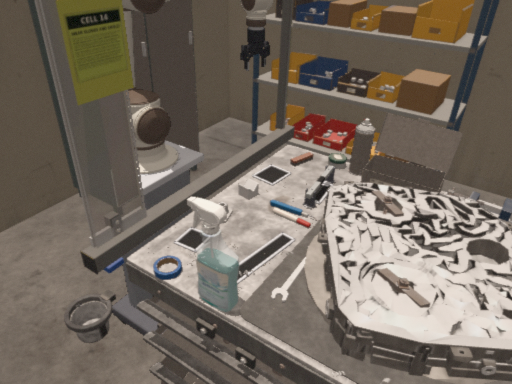

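View pics/side0.png

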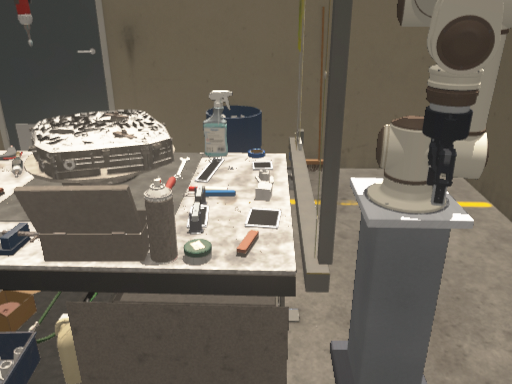

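```bash
cat > h.py <<'E'
import cv2,numpy as np
from workcell import *
def cloud(c):
    d=c["range_z"]; v,u=np.mgrid[:384,:512]
    P=np.stack([(u-c["cx"])/c["fx"]*d,(v-c["cy"])/c["fy"]*d,d],-1)
    T=c["T"]; P=P@T[:3,:3].T+T[:3,3]; P[d==0]=np.nan; return P
def ray(c,uv,z):
    uv=np.atleast_2d(uv).astype(float); T=c["T"]
    r=np.c_[(uv[:,0]-c["cx"])/c["fx"],(uv[:,1]-c["cy"])/c["fy"],np.ones(len(uv))]@T[:3,:3].T
    o=T[:3,3]; return o+r*((z-o[2])/r[:,2])[:,None]
def pix(c,X):
    p=(np.atleast_2d(X)-c["T"][:3,3])@c["T"][:3,:3]
    return np.c_[p[:,0]/p[:,2]*c["fx"]+c["cx"],p[:,1]/p[:,2]*c["fy"]+c["cy"]]
def top(c,x0,x1,y0,y1,s,z=0.):
    # bird's-eye picture of plane z: up = +x, left = +y, s px per m
    W,H=int((y1-y0)*s),int((x1-x0)*s)
    src=pix(c,[[x1,y1,z],[x1,y0,z],[x0,y0,z],[x0,y1,z]]).astype(np.float32)
    M=cv2.getPerspectiveTransform(src,np.float32([[0,0],[W,0],[W,H],[0,H]]))
    im=cv2.warpPerspective(c["color"],M,(W,H),flags=cv2.INTER_CUBIC)
    for k in np.arange(np.ceil(x0*10),x1*10): cv2.putText(im,f"x{k/10:.1f}",(0,int((x1-k/10)*s)),0,.4,(0,0,255)); cv2.line(im,(0,int((x1-k/10)*s)),(W,int((x1-k/10)*s)),(0,0,255),1)
    for k in np.arange(np.ceil(y0*10),y1*10): cv2.putText(im,f"y{k/10:.1f}",(int((y1-k/10)*s),10),0,.4,(255,0,0)); cv2.line(im,(int((y1-k/10)*s),0),(int((y1-k/10)*s),H),(255,0,0),1)
    return im
def load(n): return dict(np.load(n))
E
python3 - <<'E'
from h import *
for n in ("scene","side"):
    c=load(n+"0.npz"); cv2.imwrite(f"pics/{n}top.png",top(c,.2,.85,-.35,.6,800))
    P=cloud(c)
    pts={"scene":[(285,60),(285,110),(290,128),(258,50),(100,258),(130,200),(70,150),(120,90),(135,235),(200,180),(272,175),(248,190),(302,158),(190,240),(168,267),(218,280),(320,180)],
         "side":[(339,60),(334,200),(310,265),(295,150),(264,218),(265,187),(248,242),(200,215),(201,195),(262,163),(212,170),(198,247)]}[n]
    for u,v in pts: print(n,u,v,P[v,u].round(3))
E
```

```text
scene 285 60 [0.324 0.445 0.327]
scene 285 110 [0.336 0.45  0.131]
scene 290 128 [0.352 0.475 0.048]
scene 258 50 [0.142 0.536 0.32 ]
scene 100 258 [ 0.354 -0.479  0.034]
scene 130 200 [ 0.323 -0.341  0.12 ]
scene 70 150 [ 0.324 -0.473  0.321]
scene 120 90 [ 0.333 -0.327  0.417]
scene 135 235 [ 0.354 -0.367  0.034]
scene 200 180 [ 0.322 -0.062  0.046]
scene 272 175 [0.456 0.169 0.002]
scene 248 190 [ 0.471 -0.004  0.034]
scene 302 158 [0.496 0.315 0.021]
scene 190 240 [ 0.461 -0.271  0.003]
scene 168 267 [ 0.482 -0.379 -0.003]
scene 218 280 [ 0.678 -0.418  0.096]
scene 320 180 [0.645 0.153 0.057]
side 339 60 [0.313 0.473 0.479]
side 334 200 [0.303 0.473 0.203]
side 310 265 [0.345 0.476 0.048]
side 295 150 [ 0.338 -0.326  0.046]
side 264 218 [0.45  0.171 0.003]
side 265 187 [0.449 0.01  0.031]
side 248 242 [0.487 0.337 0.021]
side 200 215 [0.618 0.263 0.056]
side 201 195 [0.636 0.125 0.052]
side 262 163 [ 0.465 -0.29   0.003]
side 212 170 [ 0.649 -0.209  0.003]
side 198 247 [0.603 0.391 0.036]
```

View pics/scenetop.png

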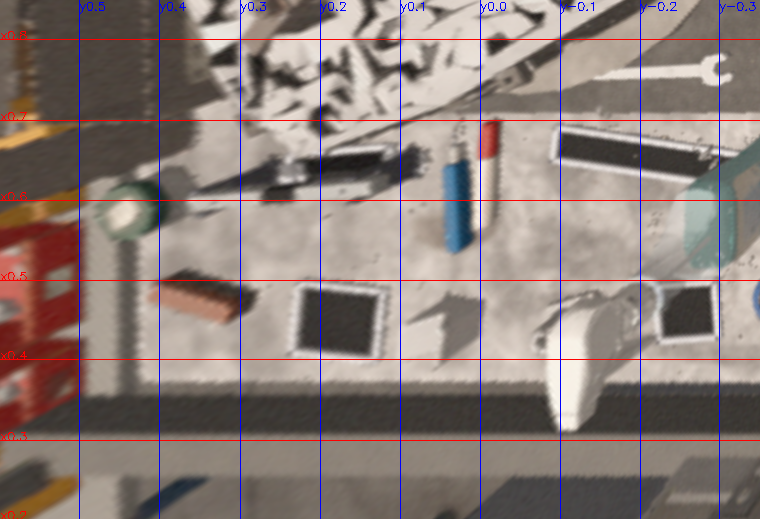

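View pics/sidetop.png

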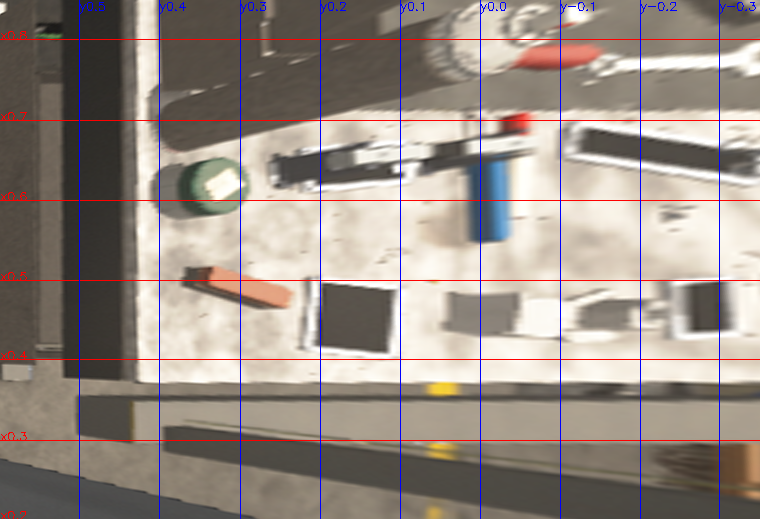

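Scene/side: stone ≈(0.48,0.34), casting nest ≈(0.45,0.17), V-block ≈(0.46,0.01), barred holder ≈(0.63,0.19), tray ≈(0.66,-0.21), V-nest ≈(0.46,-0.27). The casting is hidden behind the spray bottle's head, near (0.45,-0.13). The post is near (0.32,0.46), so the arm draws in first, then swings.

Call:
move_arm(
  deltas=[
    [[0, 0, -0.046, 0], [0, 0, -0.092, 0], [0, 0, -0.138, 0], [0, 0, -0.184, 0], [0, 0, -0.23, 0]],
  ],
)

```text
time: 0.6
ee_pos: [0.0746, 0.3092, 0.2307]
tcp_rot: [-90.0, -0.0, -13.6]
wrist_force: [0.6, -0.4, 1.0]
opening: 0.0853
```

Call:
move_arm(
  deltas=[
    [[0.04, 0, -0.01, 7.5], [0.08, 0, -0.021, 15], [0.12, 0, -0.032, 22.5], [0.16, 0, -0.043, 30], [0.16, 0, -0.043, 30]],
  ],
)

```text
time: 1.1
ee_pos: [0.2237, 0.2292, 0.2309]
tcp_rot: [-90.0, -0.1, -44.2]
wrist_force: [0.5, 0.5, -0.4]
opening: 0.0855
```

Call:
move_arm(
  deltas=[
    [[0.043, 0, -0.004, 7.5], [0.087, 0, -0.008, 15], [0.13, 0, -0.012, 22.5], [0.174, 0, -0.016, 30], [0.174, 0, -0.016, 30]],
  ],
)

```text
time: 1.6
ee_pos: [0.3375, 0.0971, 0.2307]
tcp_rot: [-90.0, -0.0, -74.1]
wrist_force: [-0.4, 1.0, 0.6]
opening: 0.0853
```

Call:
move_arm(
  deltas=[
    [[0, 0, 0.03, 0], [0, 0, 0.06, 0], [0, 0, 0.09, 0], [0, 0, 0.12, 0], [0, 0, 0.12, 0]],
  ],
)

```text
time: 2.1
ee_pos: [0.4522, 0.1359, 0.2296]
tcp_rot: [-90.1, 0.0, -73.4]
wrist_force: [-0.5, 0.0, -0.7]
opening: 0.0855
```

Run:
```python
from h import *
c=camera("wrist"); np.savez("w1.npz",**c); cv2.imwrite("pics/w1.png",c["color"]); print(c["T"].round(3),c["fx"],get_obs()["ee_pos"],get_obs()["tcp_rot"],get_obs()["time"])
```

```text
[[ 0.959  0.271  0.088  0.43 ]
 [ 0.285 -0.909 -0.305  0.214]
 [-0.002  0.317 -0.948  0.373]
 [ 0.     0.     0.     1.   ]] 329.85879989230943 [0.45079794 0.13545203 0.23010982] [-9.01480639e+01  1.27199656e-02 -7.34282262e+01] 2.15
```

View pics/w1.png

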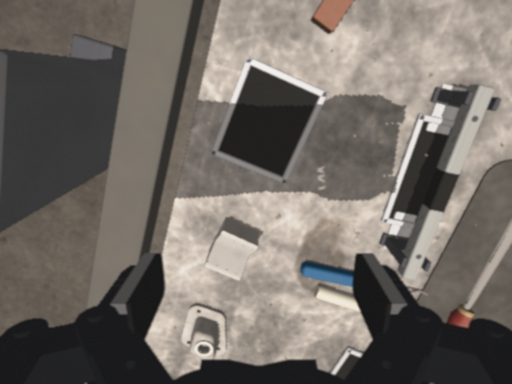

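```bash
cat >> h.py <<'E'
def rect(P,m):
    # (cx,cy), long side, short side, yaw of the long side minus 90 (=object yaw if y is the long side)
    X=P[m][:,:2].astype(np.float32)*1000; (c,(w,h),a)=cv2.minAreaRect(X)
    if w>h: w,h,a=h,w,a+90
    a=(a+90)%180-90
    return np.round(np.array([c[0],c[1],h,w,a]),1), m.sum(), np.round(np.nanmedian(P[m][:,2])*1000,1)
def box(P,x0,x1,y0,y1,z0,z1):
    return (P[...,0]>x0)&(P[...,0]<x1)&(P[...,1]>y0)&(P[...,1]<y1)&(P[...,2]>z0)&(P[...,2]<z1)
E
python3 - <<'E'
from h import *
s=load("scene0.npz"); P=cloud(s)
g=np.s_[180:310,185:245]
m=box(P,.3,.9,-.7,-.05,.05,.5)
for z in np.arange(.05,.35,.03):
    k=m&(abs(P[...,2]-z)<.015)
    k[:, :180]=0; k[:,250:]=0
    if k.sum(): print(round(z,2),k.sum(),np.nanpercentile(P[k],[2,98],axis=0).round(3).tolist())
w=load("w1.npz"); P=cloud(w)
print("flat",np.nanmedian(P[box(P,.4,.6,.1,.3,-.02,.02)][:,2]))
print("bar",rect(P,box(P,.5,.75,.05,.35,.0525,.0585)))
print("brackets",rect(P,box(P,.5,.75,.05,.35,.045,.07)))
print("vb",rect(P,box(P,.4,.53,-.05,.06,.03,.05)))
print("cast",rect(P,box(P,.38,.53,-.2,-.05,.004,.012)),rect(P,box(P,.38,.53,-.2,-.05,.03,.05)))
k=box(P,.5,.75,.05,.35,.0525,.0585)
im=w["color"].copy(); im[k]=(0,0,255); im[box(P,.38,.53,-.2,-.05,.004,.012)]=(0,255,0); im[box(P,.4,.53,-.05,.06,.03,.05)]=(255,0,0)
cv2.imwrite("pics/w1m.png",im)
E
```

```text
0.05 194 [[0.618, -0.42, 0.05], [0.7, -0.381, 0.065]]
0.08 371 [[0.62, -0.421, 0.066], [0.701, -0.382, 0.094]]
0.11 445 [[0.618, -0.421, 0.096], [0.704, -0.381, 0.124]]
0.14 645 [[0.617, -0.419, 0.126], [0.703, -0.374, 0.154]]
0.17 345 [[0.631, -0.414, 0.155], [0.674, -0.376, 0.184]]
0.2 297 [[0.598, -0.413, 0.186], [0.661, -0.381, 0.214]]
0.23 271 [[0.602, -0.409, 0.216], [0.675, -0.385, 0.244]]
0.26 534 [[0.589, -0.409, 0.246], [0.674, -0.38, 0.261]]
flat 0.0011386421360219945
bar (array([640.1, 163.6, 209.9,  32.9,   4.7]), np.int64(3721), np.float64(56.6))
brackets (array([640.8, 163.6, 209.9,  34.3,   4.7]), np.int64(4744), np.float64(56.3))
vb (array([453.4,  21.9,  51.8,  45.1, -10. ]), np.int64(1162), np.float64(37.9))
cast (array([464.3, -96.4, 125.1,  80.8, -23.9]), np.int64(978), np.float64(7.8)) (array([ 451.5, -118. ,   44.7,   32. ,   16. ]), np.int64(561), np.float64(35.2))
```

View pics/w1m.png

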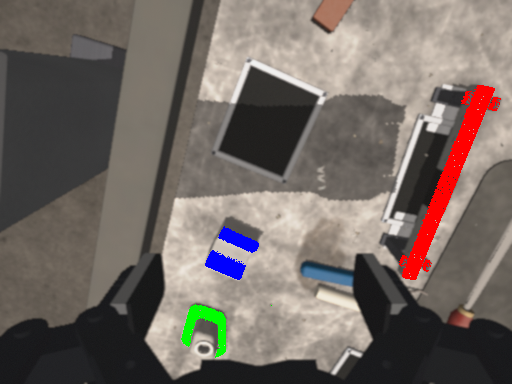

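```bash
cat >> h.py <<'E'
def bar(P,c,yaw,z0,z1,half=70,wid=14):
    # iterative fit of the bar's middle part
    c=np.array(c,float)
    for _ in range(4):
        a=np.radians(yaw); ax=np.array([-np.sin(a),np.cos(a)]); nx=np.array([np.cos(a),np.sin(a)])
        d=P[...,:2]*1000-c; k=(abs(d@ax)<half)&(abs(d@nx)<wid)&(P[...,2]>z0)&(P[...,2]<z1)
        R,n,z=rect(P,k); c=c+nx*((R[:2]-c)@nx); yaw=R[4]
    return c.round(1),yaw,R[3],z,n
E
python3 - <<'E'
from h import *
w=load("w1.npz"); P=cloud(w)
b=bar(P,[640,163.6],7,.0525,.0595); print(b)
a=np.radians(b[1]); ax=np.array([-np.sin(a),np.cos(a)]); nx=np.array([np.cos(a),np.sin(a)])
d=P[...,:2]*1000-b[0]; k=(abs(d@nx)<9)&(abs(P[...,2]-.056)<.0035)
print("ends",np.nanpercentile((d@ax)[k],[.5,99.5]))
dk=k&(w["color"].mean(-1)<60)&(abs(d@ax)<50); print("band",np.nanpercentile((d@ax)[dk],[2,98]),dk.sum())
E
```

```text
(array([640.3, 163.6]), np.float64(5.1), np.float64(17.7), np.float64(56.6), np.int64(2304))
ends [-102.39742073  103.88642207]
band [-18.5553257  18.3140847] 580
```

```bash
cat >> h.py <<'E'
def go(x,y,z,yaw,start=None):
    # start: (x,y,z,yaw) else the measured pose; prints the tool-axis shift and turn
    if start is None:
        o=get_obs(); start=[*o["ee_pos"],o["tcp_rot"][2]]
    a=np.radians(start[3]); d=np.array([x,y,z])-start[:3]
    t=(start[3]-yaw+180)%360-180
    print("shift",np.round([d[0]*np.cos(a)+d[1]*np.sin(a),-d[2],-d[0]*np.sin(a)+d[1]*np.cos(a)],4),"turn",round(t,1),"rows>=",int(np.ceil(max(np.linalg.norm(d)/.05,abs(t)/8.59))))
E
python3 - <<'E'
from h import *
P=cloud(load("w1.npz")); Q=cloud(load("scene0.npz"))
for R in (P,Q):
  k=box(R,.66,.72,.11,.22,.01,.3); print(k.sum(), np.nanpercentile(R[k],[1,99],axis=0).round(3).tolist() if k.any() else "")
go(.640,.164,.14,-85)
E
```

```text
0 
0 
shift [0.0266 0.0901 0.1895] turn 11.6 rows>= 5
```

Call:
move_arm(
  deltas=[
    [[0.005, 0.018, 0.038, 2.3], [0.01, 0.036, 0.076, 4.6], [0.016, 0.054, 0.114, 7], [0.021, 0.072, 0.152, 9.3], [0.027, 0.09, 0.19, 11.6]],
  ],
  claw=0.05,
)

```text
time: 2.65
ee_pos: [0.6408, 0.1632, 0.141]
tcp_rot: [-90.0, 0.0, -85.2]
wrist_force: [0.5, 0.2, 0.2]
opening: 0.0501
```

Call:
move_arm(
  deltas=[
    [[0, 0, 0, 0], [0, 0, 0, 0]],
  ],
)

```text
time: 2.85
ee_pos: [0.6395, 0.1627, 0.14]
tcp_rot: [-90.2, -0.0, -85.1]
wrist_force: [-0.4, 0.5, -0.1]
opening: 0.0497
```

Run:
```python
from h import *
w=camera("wrist"); np.savez("w2.npz",**w); cv2.imwrite("pics/w2.png",w["color"])
P=cloud(w); b=bar(P,[640,163.6],5,.05,.0605); print(b)
o=get_obs(); print(o["ee_pos"],o["tcp_rot"],o["opening"])
go(.640,.164,.042,-85)
```

```text
(array([640.7, 163.7]), np.float64(4.6), np.float64(16.3), np.float64(56.8), np.int64(4023))
[0.63953845 0.16263732 0.14172593] [-9.00369389e+01  1.98755032e-03 -8.50803598e+01] 0.050108118017224756
shift [-0.0013  0.0997  0.0006] turn -0.1 rows>= 2
```

View pics/w2.png

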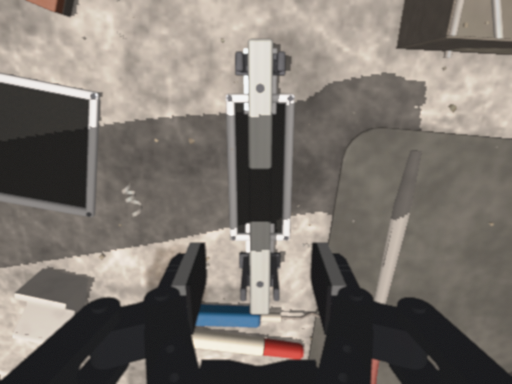

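The wrist picture shows the bar vertical at column 260 with its black band at rows 170–222. It lies square between the fingers, so I descend and grip.

Call:
move_arm(
  deltas=[
    [[0, 0.04, 0.001, 0], [0, 0.075, 0.001, 0], [0, 0.09, 0.001, 0], [0, 0.098, 0.001, 0], [0, 0.098, 0.001, 0]],
  ],
)

```text
time: 3.4
ee_pos: [0.6413, 0.1623, 0.0444]
tcp_rot: [-90.0, 0.0, -85.1]
wrist_force: [1.2, -0.0, 2.0]
opening: 0.0499
```

Call:
move_arm(
  deltas=[
    [[0, 0, 0, 0], [0, 0, 0, 0], [0, 0, 0, 0], [0, 0, 0, 0], [0, 0, 0, 0]],
  ],
  claw=0.008,
  newtons=60,
)

```text
time: 3.9
ee_pos: [0.6424, 0.1623, 0.0453]
tcp_rot: [-89.8, 0.0, -85.2]
wrist_force: [-1.3, 0.6, 5.9]
opening: 0.0141
```

Call:
move_arm(
  deltas=[
    [[0, -0.008, 0, 0], [0, -0.016, 0, 0], [0, -0.024, 0, 0], [0, -0.032, 0, 0], [0, -0.04, 0, 0]],
  ],
)

```text
time: 4.4
ee_pos: [0.6416, 0.1621, 0.0841]
tcp_rot: [-90.0, 0.0, -85.2]
wrist_force: [0.4, -0.0, -2.5]
opening: 0.0143
```

Run:
```python
from h import *
w=camera("wrist"); np.savez("w3.npz",**w); cv2.imwrite("pics/w3.png",w["color"])
s=camera("side"); 
cv2.imwrite("pics/s3.png",cv2.resize(s["color"][150:250,140:340],None,fx=3,fy=3))
P=cloud(w); m=box(P,.55,.72,.05,.30,.085,.105); print(rect(P,m))
k=m; a=np.linalg.lstsq(np.c_[P[k][:,:2],np.ones(k.sum())],P[k][:,2],rcond=None)[0]; print("slope",np.degrees(np.arctan(a[:2])))
# holder rim, now in view
print(get_obs()["ee_pos"],get_obs()["opening"])
```

```text
(array([642.3, 186.8, 163.6,  41. ,  -2.6]), np.int64(14223), np.float64(95.5))
slope [ 0.03296962 -0.28891212]
[0.64217384 0.16226406 0.0849311 ] 0.013803225702450805
```

View pics/w3.png

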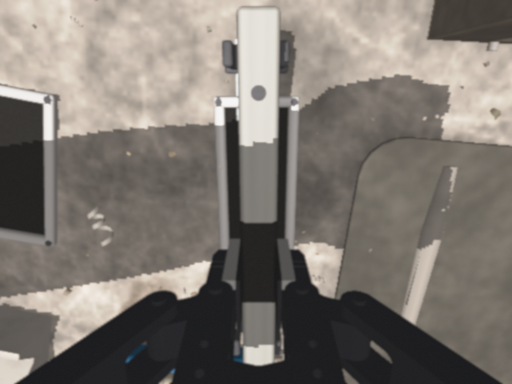

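Bar is held and level (slope 0.3°), clear of the holder's right-hand rim at column 295. I raise it and carry it to a viewing place near the tray.

Call:
move_arm(
  deltas=[
    [[0, -0.03, 0, 0], [0, -0.06, 0, 0], [0, -0.09, 0, 0], [0, -0.116, 0, 0], [0, -0.116, 0, 0]],
  ],
)

```text
time: 5.0
ee_pos: [0.6427, 0.1624, 0.2034]
tcp_rot: [-89.7, 0.1, -85.2]
wrist_force: [-0.2, 0.4, -2.5]
opening: 0.0141
```

Run:
```python
from h import *
go(.56,-.10,.20,-85)
```

```text
shift [ 0.2545  0.0034 -0.1045] turn -0.2 rows>= 6
```

Call:
move_arm(
  deltas=[
    [[0.035, 0, -0.015, 0], [0.07, 0, -0.03, 0], [0.105, 0, -0.045, 0], [0.14, 0, -0.06, 0], [0.175, 0, -0.072, 0]],
  ],
)

```text
time: 5.5
ee_pos: [0.5834, -0.0196, 0.1978]
tcp_rot: [-90.1, 0.0, -85.2]
wrist_force: [0.7, -0.5, -1.7]
opening: 0.0142
```

Call:
move_arm(
  deltas=[
    [[0.03, 0, -0.012, 0], [0.06, 0, -0.024, 0], [0.08, 0, -0.032, 0], [0.08, 0, -0.032, 0], [0.08, 0, -0.032, 0]],
  ],
)

```text
time: 6.0
ee_pos: [0.5591, -0.1009, 0.1982]
tcp_rot: [-90.1, 0.0, -85.2]
wrist_force: [-0.2, -0.1, -1.3]
opening: 0.014
```

Run:
```python
from h import *
w=camera("wrist"); np.savez("w4.npz",**w); cv2.imwrite("pics/w4.png",w["color"])
print(get_obs()["ee_pos"],w["T"].round(3).tolist())
```

```text
[ 0.55930157 -0.10032495  0.19839355] [[0.997, 0.079, 0.025, 0.553], [0.083, -0.945, -0.316, -0.02], [-0.001, 0.317, -0.948, 0.342], [0.0, 0.0, 0.0, 1.0]]
```

View pics/w4.png

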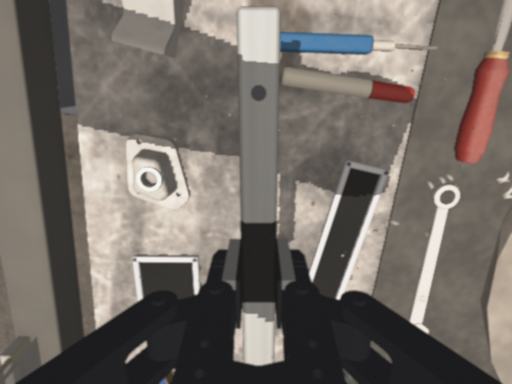

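Run:
```python
from h import *
w=load("w4.npz"); g=cv2.cvtColor(w["color"],cv2.COLOR_BGR2GRAY)
m=(g<45).astype(np.uint8); m[:, :300]=0; m[:160]=0; m[290:]=0; m[:,395:]=0
n,l,st,_=cv2.connectedComponentsWithStats(m); i=1+np.argmax(st[1:,4]); print(st[i])
v,u=np.where(l==i); X=ray(w,np.c_[u,v],.0025)
# rows of constant v: left and right edge -> lines
A=[];B=[]
for r in range(190,262,4):
    uu=u[v==r]; A.append((uu.min()-.5,r)); B.append((uu.max()+.5,r))
for E in (A,B):
    p=ray(w,np.array(E),.0025)[:,:2]*1000; f=np.polyfit(p[:,1],p[:,0],1); print("x at y=-200",np.polyval(f,-200),"yaw",-np.degrees(np.arctan(f[0])))
c=X[:,:2]*1000; (cc,s,a)=cv2.minAreaRect(c.astype(np.float32)); print(cc,s,a); print(cv2.boxPoints((cc,s,a)).round(1).tolist())
P=cloud(w); 
print("depth floor z",np.median(P[l==i][:,2]))
sd=load("side0.npz"); g=cv2.cvtColor(sd["color"],cv2.COLOR_BGR2GRAY)
cv2.imwrite("pics/sidecrop.png",cv2.resize(sd["color"][130:270,150:310],None,fx=5,fy=4,interpolation=cv2.INTER_CUBIC))
m=(g<75).astype(np.uint8); m[:155]=0;m[186:]=0;m[:,:192]=0;m[:,226:]=0
n,l,st,_=cv2.connectedComponentsWithStats(m); i=1+np.argmax(st[1:,4]); print(st[i])
v,u=np.where(l==i); c=ray(sd,np.c_[u,v],.0025)[:,:2]*1000; r=cv2.minAreaRect(c.astype(np.float32)); print(r)
```

```text
[343 170  35  27 678]Traceback (most recent call last):
  File "<stdin>", line 9, in <module>
    return umr_minimum(a, axis, None, out, keepdims, initial, where)
ValueError: zero-size array to reduction operation minimum which has no identity
```

```bash
cat > tray.py <<'E'
from h import *
w=load("w4.npz"); g=cv2.cvtColor(w["color"],cv2.COLOR_BGR2GRAY)
print(g[230,300:400:3])
m=(g<62).astype(np.uint8); m[:, :300]=0; m[:160]=0; m[290:]=0; m[:,395:]=0
n,l,st,_=cv2.connectedComponentsWithStats(m); i=1+np.argmax(st[1:,4]); print(st[i])
v,u=np.where(l==i)
A=[];B=[]
for r in range(200,262,4):
    uu=u[v==r]
    if len(uu): A.append((uu.min()-.5,r)); B.append((uu.max()+.5,r))
for E in (A,B):
    p=ray(w,np.array(E),.0025)[:,:2]*1000; f=np.polyfit(p[:,1],p[:,0],1); print("x at y=-200",np.polyval(f,-200),"yaw",-np.degrees(np.arctan(f[0])))
c=ray(w,np.c_[u,v],.0025)[:,:2]*1000; b=cv2.minAreaRect(c.astype(np.float32)); print(b,cv2.boxPoints(b).round(1).tolist())
print("depth floor z",np.median(cloud(w)[l==i][:,2]))
sd=load("side0.npz"); g=cv2.cvtColor(sd["color"],cv2.COLOR_BGR2GRAY)
m=(g<75).astype(np.uint8); m[:155]=0;m[186:]=0;m[:,:192]=0;m[:,226:]=0
n,l,st,_=cv2.connectedComponentsWithStats(m); i=1+np.argmax(st[1:,4]); print(st[i])
v,u=np.where(l==i); c=ray(sd,np.c_[u,v],.0025)[:,:2]*1000; r=cv2.minAreaRect(c.astype(np.float32)); print(r)
E
python3 tray.py
```

```text
[173 169 172 174 171 159 157 135 223 238 103  52  54  53  54  53  55  54
  53  54 140 238 229 214 173 129 161 170 159  94 112 109 107 110]
[ 300  169   79  121 3519]
x at y=-200 631.3782099126215 yaw -23.94757385618119
x at y=-200 673.679447903388 yaw -8.978095026253868
((648.9495849609375, -179.10353088378906), (157.51690673828125, 56.60134506225586), 81.0009765625) [[608.7000122070312, -252.5], [664.5999755859375, -261.29998779296875], [689.2000122070312, -105.69999694824219], [633.2999877929688, -96.9000015258789]]
depth floor z nan
[216 163   1   1   1]
((643.367919921875, -286.94647216796875), (0.0, 0.0), 0.0)
```

```bash
cat > tray.py <<'E'
from h import *
w=load("w4.npz"); g=cv2.cvtColor(w["color"],cv2.COLOR_BGR2GRAY)
A=[];B=[]
for r in range(185,262,3):
    mid=int(round(348-(r-230)*.36)); t=72
    a=mid
    while g[r,a]<t: a-=1
    b=mid
    while g[r,b]<t: b+=1
    A.append((a+.5,r));B.append((b-.5,r))
for E in (A,B):
    p=ray(w,np.array(E),.0025)[:,:2]*1000; f=np.polyfit(p[:,1],p[:,0],1); print("x at y=-200",np.polyval(f,-200).round(1),"yaw",-np.degrees(np.arctan(f[0])),"res",np.abs(p[:,0]-np.polyval(f,p[:,1])).max())
# near end: walk up the axis from row 230
col=[(348-(r-230)*.36,r) for r in range(150,200)]
print([(r,int(g[r,int(round(u))])) for u,r in col if r<185])
E
python3 tray.py
python3 - <<'E'
from h import *
sd=load("side0.npz"); g=cv2.cvtColor(sd["color"],cv2.COLOR_BGR2GRAY)
cv2.imwrite("pics/sidecrop.png",cv2.resize(sd["color"][150:240,185:285],None,fx=7,fy=6,interpolation=cv2.INTER_CUBIC))
E
```

```text
x at y=-200 643.4 yaw -7.939854223876385 res 0.6125494590743301
x at y=-200 672.0 yaw -11.15382576660163 res 7.977253831134476
[(150, 114), (151, 112), (152, 110), (153, 106), (154, 104), (155, 104), (156, 105), (157, 105), (158, 106), (159, 105), (160, 103), (161, 103), (162, 104), (163, 103), (164, 101), (165, 105), (166, 121), (167, 135), (168, 145), (169, 147), (170, 143), (171, 121), (172, 81), (173, 45), (174, 35), (175, 33), (176, 35), (177, 34), (178, 35), (179, 34), (180, 34), (181, 35), (182, 33), (183, 34), (184, 34)]
```

View pics/sidecrop.png

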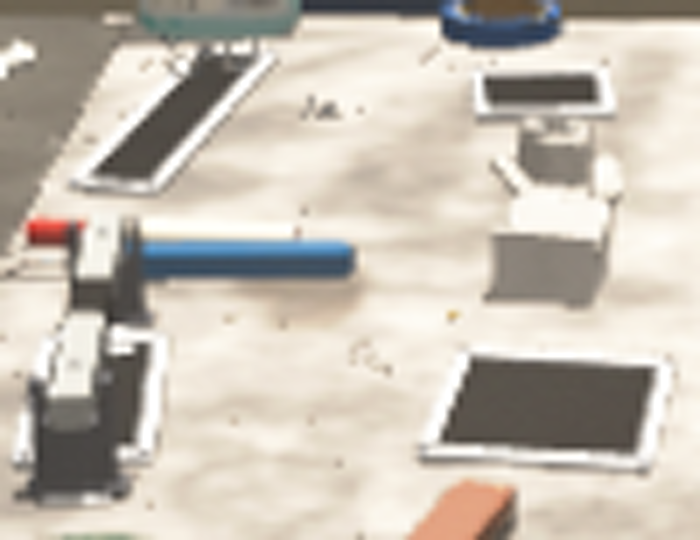

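```bash
cat >> tray.py <<'E'
from scipy.stats import theilslopes
ax=[]
for E in (A,B):
    p=ray(w,np.array(E),.0025)[:,:2]*1000; s=theilslopes(p[:,0],p[:,1]); x=s[1]+s[0]*-200; print("x",x,"yaw",-np.degrees(np.arctan(s[0]))); ax.append((x,s[0]))
e=ray(w,[[369,172.]],.0025)[0]*1000; print("end",e)
x0=np.mean([a[0] for a in ax]); s=np.mean([a[1] for a in ax]); d=-np.array([s,1])/np.hypot(s,1)
t=(np.array([x0,-200.])-e[:2])@d; end=np.array([x0,-200.])-d*t
c=end+d*114; yaw=-np.degrees(np.arctan(s)); print("centre",c,"yaw",yaw)
print("side pix of centre, ends",(pix(load("side0.npz"),[[*(c+d*k)/1000,.0025] for k in (-114,0,114)])-[185,150])*[7,6])
go(c[0]/1000,c[1]/1000,.10,yaw-90)
E
python3 tray.py
```

```text
x at y=-200 643.4 yaw -7.939854223876385 res 0.6125494590743301
x at y=-200 672.0 yaw -11.15382576660163 res 7.977253831134476
[(150, 114), (151, 112), (152, 110), (153, 106), (154, 104), (155, 104), (156, 105), (157, 105), (158, 106), (159, 105), (160, 103), (161, 103), (162, 104), (163, 103), (164, 101), (165, 105), (166, 121), (167, 135), (168, 145), (169, 147), (170, 143), (171, 121), (172, 81), (173, 45), (174, 35), (175, 33), (176, 35), (177, 34), (178, 35), (179, 34), (180, 34), (181, 35), (182, 33), (183, 34), (184, 34)]
x 643.3177635849997 yaw -8.412826183944901
x 673.802727354526 yaw -9.01204181330514
end [ 677.68559407 -103.40199968    2.5       ]
centre [ 656.19419606 -215.43935996] yaw -8.712674088542
side pix of centre, ends [[112.18665413 185.91034159]
 [176.79091123 117.17080439]
 [233.56911265  56.75826405]]
shift [0.1229 0.0984 0.0869] turn 13.5 rows>= 4
```

Call:
move_arm(
  deltas=[
    [[0.03, 0, 0.022, 3.4], [0.06, 0, 0.044, 6.8], [0.09, 0, 0.065, 10.1], [0.123, 0, 0.087, 13.5], [0.123, 0.02, 0.087, 13.5]],
  ],
)

```text
time: 6.55
ee_pos: [0.6605, -0.2185, 0.1786]
tcp_rot: [-89.8, -0.1, -98.8]
wrist_force: [-0.4, 0.3, -2.1]
opening: 0.0141
```

Call:
move_arm(
  deltas=[
    [[0, 0.03, 0, 0], [0, 0.06, 0, 0], [0, 0.09, 0, 0], [0, 0.12, 0, 0], [0, 0.12, 0, 0]],
  ],
)

```text
time: 7.05
ee_pos: [0.6544, -0.2138, 0.0536]
tcp_rot: [-90.5, 0.1, -98.6]
wrist_force: [0.0, -0.4, -2.3]
opening: 0.0144
```

Run:
```python
from h import *
w=camera("wrist"); np.savez("w5.npz",**w); cv2.imwrite("pics/w5.png",w["color"])
print(get_obs()["ee_pos"],get_obs()["tcp_rot"])
```

```text
[ 0.65542569 -0.21437057  0.05682834] [-9.02666819e+01  5.26900828e-02 -9.85930535e+01]
```

View pics/w5.png

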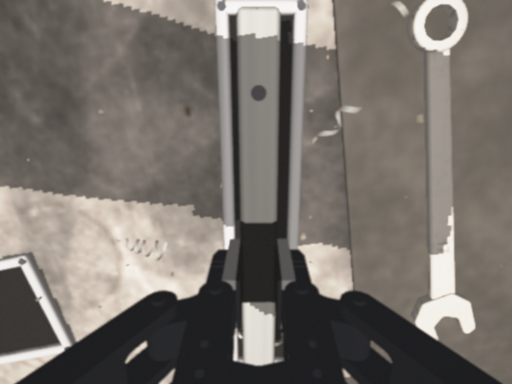

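Run:
```python
from h import *
w=load("w5.npz")
print(ray(w,[[259,8]],.0665)*1000,ray(w,[[262,10],[221,6],[303,5],[218,180],[301,180]],.0065)*1000)
print(ray(w,[[238,120],[280,120]],.0665)*1000,ray(w,[[231,120],[294,120]],.0025)*1000)
o=get_obs();print(o["ee_pos"]); go(.656,-.215,.011,-98.7)
```

```text
[[ 670.81351574 -109.85554848   66.5       ]] [[ 673.48237072 -100.06617726    6.5       ]
 [ 652.91236535  -95.0613152     6.5       ]
 [ 694.59954694 -100.98401137    6.5       ]
 [ 633.81971633 -186.65877144    6.5       ]
 [ 683.34277855 -194.03697629    6.5       ]]
[[ 656.91191902 -147.09793866   66.5       ]
 [ 673.10636868 -149.53636421   66.5       ]] [[ 647.43455553 -153.08320726    2.5       ]
 [ 683.62482814 -158.53243754    2.5       ]]
[ 0.65542569 -0.21437057  0.05682834]
shift [0.0005 0.0458 0.0007] turn 0.1 rows>= 1
```

Call:
move_arm(
  deltas=[
    [[0, 0.02, 0.001, 0], [0, 0.035, 0.001, 0], [0, 0.041, 0.001, 0], [0, 0.044, 0.001, 0], [0, 0.045, 0.001, 0]],
  ],
)

```text
time: 7.6
ee_pos: [0.6577, -0.2161, 0.0148]
tcp_rot: [-90.0, -0.0, -98.7]
wrist_force: [-0.1, -0.3, -0.9]
opening: 0.0143
```

Call:
move_arm(
  deltas=[
    [[0, 0, 0, 0], [0, 0, 0, 0]],
  ],
)

```text
time: 7.8
ee_pos: [0.6578, -0.2163, 0.0151]
tcp_rot: [-89.9, -0.0, -98.7]
wrist_force: [0.7, 0.9, -2.4]
opening: 0.0145
```

Call:
move_arm(
  deltas=[
    [[0, 0.001, 0, 0], [0, 0.002, 0, 0], [0, 0.003, 0, 0], [0, 0.004, 0, 0], [0, 0.004, 0, 0]],
  ],
)

```text
time: 8.3
ee_pos: [0.6573, -0.2161, 0.01]
tcp_rot: [-90.0, 0.0, -98.7]
wrist_force: [0.1, -0.0, -2.3]
opening: 0.0142
```

Call:
move_arm(
  deltas=[
    [[0, 0.001, 0, 0], [0, 0.001, 0, 0], [0, 0.002, 0, 0], [0, 0.002, 0, 0], [0, 0.002, 0, 0]],
  ],
)

```text
time: 8.8
ee_pos: [0.6575, -0.2161, 0.0098]
tcp_rot: [-90.0, -0.0, -98.7]
wrist_force: [-4.8, 1.6, 9.0]
opening: 0.0142
```

Call:
move_arm(
  deltas=[
    [[0, -0.001, 0, 0], [0, -0.001, 0, 0], [0, -0.001, 0, 0], [0, -0.001, 0, 0], [0, -0.001, 0, 0]],
  ],
  claw=0.05,
)

```text
time: 9.3
ee_pos: [0.6574, -0.2161, 0.0091]
tcp_rot: [-90.0, 0.0, -98.7]
wrist_force: [0.2, -0.6, 0.5]
opening: 0.0498
```

Call:
move_arm(
  deltas=[
    [[0, -0.01, 0, 0], [0, -0.04, 0, 0], [0, -0.08, 0, 0], [0, -0.125, 0, 0], [0, -0.17, 0, 0]],
  ],
  claw=0.085,
)

```text
time: 9.8
ee_pos: [0.6571, -0.216, 0.1818]
tcp_rot: [-90.0, -0.0, -98.7]
wrist_force: [0.9, -0.8, -0.3]
opening: 0.0847
```

Call:
move_arm(
  deltas=[
    [[-0.03, -0.01, -0.03, -5], [-0.05, -0.02, -0.06, -10], [-0.08, -0.03, -0.09, -15], [-0.11, -0.03, -0.12, -20], [-0.11, -0.03, -0.12, -20]],
  ],
)

```text
time: 10.3
ee_pos: [0.5531, -0.0863, 0.2115]
tcp_rot: [-89.9, 0.0, -78.4]
wrist_force: [0.8, 0.3, 0.4]
opening: 0.0848
```

Run:
```python
from h import *
w=camera("wrist"); np.savez("w6.npz",**w); cv2.imwrite("pics/w6.png",w["color"])
print(get_obs()["ee_pos"],get_obs()["tcp_rot"],get_obs()["time"])
```

```text
[ 0.55451702 -0.08780056  0.21112118] [-8.98777904e+01 -4.11879543e-02 -7.85254140e+01] 10.35
```

View pics/w6.png

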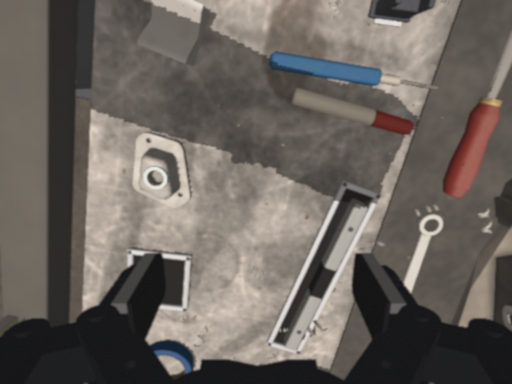

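Bar lies inside the tray along its length (tray corners around (345,185)–(280,345)). Casting is at (155,175) and the V-nest at (160,280). Now I measure and fly towards the stone.

Run:
```python
from h import *
P=cloud(load("w6.npz"))
print("bar",bar(P,[656,-215],-8.7,.015,.03,90,12), rect(P,box(P,.6,.72,-.36,-.08,.0145,.03)))
print("flange",rect(P,box(P,.38,.55,-.2,-.05,.0045,.06)))
print("boss",rect(P,box(P,.38,.55,-.2,-.05,.02,.032)),rect(P,box(P,.38,.55,-.2,-.05,.033,.045)))
s=cloud(load("side0.npz")); print("stone", rect(s,box(s,.42,.56,.24,.42,.016,.03)))
s=cloud(load("scene0.npz")); print("stone", rect(s,box(s,.42,.56,.24,.42,.016,.03)))
go(.49,.28,.21,-100)
```

```text
bar (array([ 660.6, -215.7]), np.float64(-8.4), np.float64(22.7), np.float64(21.1), np.int64(2008)) (array([ 669.8, -216. ,  209.9,   41.1,   -8.6]), np.int64(2426), np.float64(21.0))
flange (array([ 478.7, -126.4,  127.5,  109.9,  -74.8]), np.int64(3349), np.float64(9.2))
boss (array([ 453.6, -147.8,   99.3,   37.5,   -3.8]), np.int64(446), np.float64(26.0)) (array([ 454.8, -120.2,   42.1,   32.5,    0. ]), np.int64(864), np.float64(35.6))
stone (array([509.6, 323.2, 102. ,  71.8, -15.4]), np.int64(244), np.float64(22.7))
stone (array([496.1, 323.2, 101.7,  63.8,  -1. ]), np.int64(102), np.float64(21.3))
shift [-0.3733  0.0011  0.0099] turn 21.5 rows>= 8
```

Call:
move_arm(
  deltas=[
    [[-0.046, 0, 0.001, 2.7], [-0.093, 0, 0.002, 5.4], [-0.14, 0, 0.004, 8], [-0.187, 0, 0.005, 10.7], [-0.187, 0, 0.005, 10.7]],
  ],
)

```text
time: 10.85
ee_pos: [0.5233, 0.099, 0.2097]
tcp_rot: [-90.0, 0.1, -89.3]
wrist_force: [-0.3, -0.6, 0.1]
opening: 0.0851
```

Call:
move_arm(
  deltas=[
    [[-0.046, 0, -0.007, 2.7], [-0.092, 0, -0.015, 5.4], [-0.138, 0, -0.022, 8], [-0.184, 0, -0.03, 10.7], [-0.184, 0, -0.03, 10.7]],
  ],
)

```text
time: 11.35
ee_pos: [0.4913, 0.2824, 0.2089]
tcp_rot: [-90.0, 0.0, -100.0]
wrist_force: [-1.0, -0.3, -0.9]
opening: 0.0848
```

Run:
```python
from h import *
w=camera("wrist"); np.savez("w7.npz",**w); cv2.imwrite("pics/w7.png",w["color"])
print(get_obs()["ee_pos"],get_obs()["tcp_rot"],get_obs()["time"])
P=cloud(w); h=cv2.cvtColor(w["color"],cv2.COLOR_BGR2HSV)
red=((h[...,0]<15)|(h[...,0]>170))&(h[...,1]>70)
print("stone", rect(P,box(P,.40,.56,.24,.44,.017,.027)), rect(P,red&box(P,.40,.56,.24,.44,.017,.027)))
k=red&box(P,.40,.56,.24,.44,-.01,.05); print("red",k.sum(),np.nanpercentile(P[k][:,2],[5,50,95]))
im=w["color"].copy(); im[box(P,.40,.56,.24,.44,.017,.027)]=(0,255,0); cv2.imwrite("pics/w7m.png",np.hstack([im]))
```

```text
[0.49175442 0.28026099 0.20897778] [-9.00112549e+01 -2.26442559e-02 -9.99281143e+01] 11.4
stone (array([512.2, 320.4,  99.8,  74.3, -16.5]), np.int64(2515), np.float64(22.8)) (array([488.3, 327.6,  99.4,  24. , -17. ]), np.int64(2474), np.float64(22.8))
red 2497 [0.02148238 0.02274173 0.02396962]
```

View pics/w7m.png

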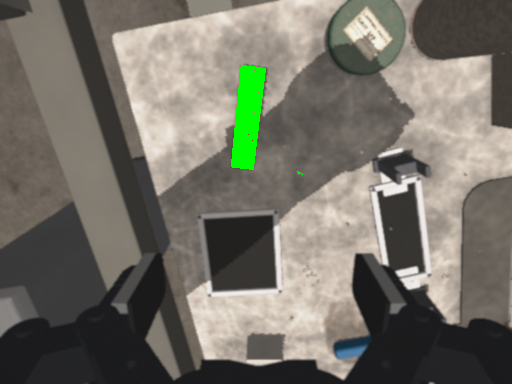

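Run:
```python
from h import *
go(.4883,.3276,.009,-107)
w=load("w7.npz"); g=cv2.cvtColor(w["color"],cv2.COLOR_BGR2GRAY)
print("nest rows",g[250,196:290:2]); print("holder row",g[235,366:436:2]); print("nest col",g[204:304:3,240])
for n,(u0,u1,v0,v1) in {"cnest":(196,290,206,302),"holder":(366,436,170,285)}.items():
    for t in (50,60,70):
        m=np.zeros_like(g); m[v0:v1,u0:u1]=(g[v0:v1,u0:u1]<t)
        N,l,st,ce=cv2.connectedComponentsWithStats(m); i=1+np.argmax(st[1:,4])
        v,u=np.where(l==i); c=ray(w,np.c_[u,v],.0025)[:,:2]*1000; r=cv2.minAreaRect(c.astype(np.float32)); print(n,t,st[i],np.round(r[0],1),np.round(r[1],1),round(r[2],1))
```

```text
shift [-0.046   0.2    -0.0116] turn 7.1 rows>= 5
nest rows [100  98 104 124 134 115  51  33  32  32  33  31  32  33  33  33  33  34
  33  32  33  32  32  34  35  47  50  54  54  55  54  53  53  54  54  54
  54  54  53 117 223 232 202 171 177 186 192]
holder row [165 170 185 187 184 168 209 236 229 118  51  53  53  53  53  54  53  54
  52  54  53  52  53  52  53  54  54 101 213 235 222 159 151 155 157]
nest col [113 108 102 141 103  33  33  33  32  33  33  35  34  34  32  33  33  43
  54  53  52  53  53  53  53  54  53  52  67 213 230 201 209 216]
cnest 50 [ 205  216   67   61 2432] [451.9 180.5] [75.6 77.2] 83.9
cnest 60 [ 204  216   71   74 4560] [451.2 171.2] [94.9 78.6] 83.9
cnest 70 [ 204  216   71   74 4640] [450.9 171.2] [95.8 79. ] 83.6
holder 50 [366 262  14  23 162] [597.9 114.6] [13.6 36.5] 21.9
holder 60 [ 379  185   44  100 2627] [637.  158.8] [ 47.4 126.9] 4.5
holder 70 [ 378  184   46  101 2765] [636.6 159. ] [ 49.4 127.3] 4.9
```

Call:
move_arm(
  deltas=[
    [[-0.023, 0.03, -0.006, 3.5], [-0.046, 0.07, -0.012, 7.1], [-0.046, 0.11, -0.012, 7.1], [-0.046, 0.15, -0.012, 7.1], [-0.046, 0.15, -0.012, 7.1]],
  ],
  claw=0.06,
)

```text
time: 11.9
ee_pos: [0.4861, 0.3228, 0.0538]
tcp_rot: [-90.3, -0.4, -107.3]
wrist_force: [-0.4, -0.7, 0.3]
opening: 0.0599
```

Run:
```python
from h import *
w=camera("wrist"); P=cloud(w); h=cv2.cvtColor(w["color"],cv2.COLOR_BGR2HSV)
red=((h[...,0]<15)|(h[...,0]>170))&(h[...,1]>70)
R=rect(P,red&box(P,.40,.56,.24,.44,.017,.027)); print(R); print(get_obs()["ee_pos"],get_obs()["tcp_rot"])
go(.4883,.3276,.0075,-107)
```

```text
(array([488.1, 327.7,  99.6,  23.9, -16.9]), np.int64(6641), np.float64(22.8))
[0.48737369 0.32380621 0.05753654] [ -90.15355847   -0.22239613 -107.25909338]
shift [-0.0039  0.05   -0.0002] turn -0.3 rows>= 2
```

Call:
move_arm(
  deltas=[
    [[-0.001, 0.025, 0, 0], [-0.001, 0.042, 0, 0], [-0.001, 0.049, 0, 0], [-0.001, 0.051, 0, 0], [-0.001, 0.051, 0, 0]],
  ],
)

```text
time: 12.45
ee_pos: [0.489, 0.3272, 0.01]
tcp_rot: [-89.9, 0.1, -107.2]
wrist_force: [-0.1, 0.5, -0.1]
opening: 0.06
```

Call:
move_arm(
  deltas=[
    [[0, 0, 0, 0], [0, 0, 0, 0], [0, 0, 0, 0], [0, 0, 0, 0], [0, 0, 0, 0]],
  ],
  claw=0.014,
  newtons=50,
)

```text
time: 12.95
ee_pos: [0.4885, 0.3273, 0.0093]
tcp_rot: [-89.9, 0.1, -107.2]
wrist_force: [0.1, -0.5, 5.5]
opening: 0.0226
```

Call:
move_arm(
  deltas=[
    [[0, -0.01, 0, 0], [0, -0.03, 0, 0], [0, -0.06, 0, 0], [0, -0.09, 0, 0], [0, -0.12, 0, 0]],
  ],
)

```text
time: 13.45
ee_pos: [0.4877, 0.3268, 0.1297]
tcp_rot: [-90.0, -0.0, -107.2]
wrist_force: [0.1, 0.4, -2.1]
opening: 0.0229
```

Run:
```python
from h import *
o=get_obs(); print(o["ee_pos"],o["tcp_rot"],o["opening"]); go(.55,.20,.16,-85)
```

```text
[0.48765114 0.32683244 0.12967561] [-9.00229032e+01 -2.49403140e-02 -1.07162451e+02] 0.02285858406288872
shift [ 0.1028 -0.0303  0.097 ] turn -22.2 rows>= 3
```

Run:
```python
from h import *
go(.57,.15,.17,-85.2)
```

```text
shift [ 0.1447 -0.0403  0.1309] turn -22.0 rows>= 4
```

Call:
move_arm(
  deltas=[
    [[0.036, -0.01, 0.033, -5.5], [0.072, -0.02, 0.065, -11], [0.108, -0.03, 0.098, -16.5], [0.145, -0.04, 0.131, -22], [0.145, -0.04, 0.131, -22]],
  ],
)

```text
time: 13.95
ee_pos: [0.5724, 0.1451, 0.1699]
tcp_rot: [-89.9, -0.1, -85.2]
wrist_force: [-0.6, 0.1, -2.0]
opening: 0.0228
```

Run:
```python
from h import *
w=camera("wrist"); np.savez("w8.npz",**w); cv2.imwrite("pics/w8.png",w["color"]); print(get_obs()["ee_pos"],get_obs()["tcp_rot"])
P=cloud(w); g=cv2.cvtColor(w["color"],cv2.COLOR_BGR2GRAY)
# rim: bright, height about 6.5 mm
print("bracket tops",rect(P,box(P,.58,.70,.04,.28,.050,.064)))
for lo,hi in ((.20,.28),(.04,.12)): 
    k=box(P,.58,.70,lo,hi,.050,.064); print(k.sum(), rect(P,k) if k.sum()>5 else "")
k=box(P,.60,.68,.09,.24,.0045,.012); print("rim",rect(P,k))
k=k&(g>110); print("bright rim",rect(P,k))
print("stone held",rect(P,box(P,.5,.61,.05,.25,.165,.20)))
```

```text
[0.57139021 0.14717164 0.16913911] [-8.99599819e+01 -3.02255820e-03 -8.53792699e+01]
bracket tops (array([640. , 167.5, 186.9,  31.9,   4.9]), np.int64(554), np.float64(58.0))
339 (array([632.5, 254.7,  31.9,  11.9, -85.3]), np.int64(339), np.float64(58.2))
215 (array([647.5,  80.2,  31.9,  11.7, -85.5]), np.int64(215), np.float64(57.7))
rim (array([640.5, 165.9, 149. ,  56.4,   4.9]), np.int64(2948), np.float64(6.9))
bright rim (array([640.5, 165.9, 149. ,  56.4,   4.9]), np.int64(2723), np.float64(7.0))
stone held (array([574. , 145.9, 102.1,  48.6,  18.2]), np.int64(12634), np.float64(183.4))
```

View pics/w8.png

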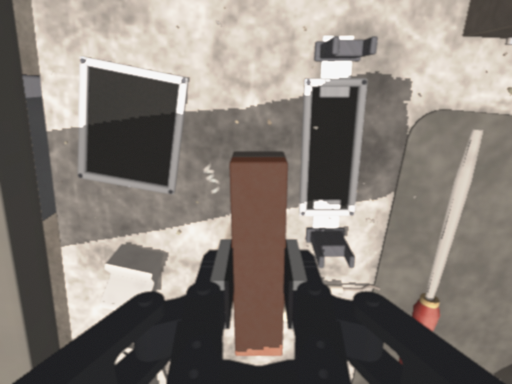

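Run:
```python
from h import *
go(.640,.167,.09,-85.1)
```

```text
shift [-0.0142  0.0791  0.07  ] turn -0.3 rows>= 3
```

Call:
move_arm(
  deltas=[
    [[-0.007, 0, 0.035, 0], [-0.014, 0, 0.07, 0], [-0.014, 0.04, 0.07, 0], [-0.014, 0.08, 0.07, 0], [-0.014, 0.08, 0.07, 0]],
  ],
)

```text
time: 14.5
ee_pos: [0.6352, 0.17, 0.0813]
tcp_rot: [-90.6, -0.1, -85.1]
wrist_force: [-0.6, -0.6, -2.6]
opening: 0.0226
```

Call:
move_arm(
  deltas=[
    [[0, 0, 0, 0]],
  ],
)

```text
time: 14.6
ee_pos: [0.638, 0.1704, 0.0885]
tcp_rot: [-90.1, -0.0, -85.1]
wrist_force: [0.1, -0.3, -0.9]
opening: 0.0227
```

Run:
```python
from h import *
w=camera("wrist"); np.savez("w9.npz",**w); P=cloud(w)
h=cv2.cvtColor(w["color"],cv2.COLOR_BGR2HSV); red=((h[...,0]<15)|(h[...,0]>170))&(h[...,1]>70)
k=red&box(P,.58,.7,.05,.3,.09,.115)
X=P[k]; print(k.sum(), X[:,1].max(), "top end x",X[X[:,1]>.20][:,0].min(),X[X[:,1]>.20][:,0].max(), X[:,2].mean())
b=box(P,.58,.70,.22,.28,.050,.064); print("bracket",rect(P,b))
go(.640,.167,.013,-85.1); print(get_obs()["ee_pos"])
```

```text
10420 0.221202409143179 top end x 0.6227660301036791 0.6476292284213037 0.10181651414779516
bracket (array([632.8, 255. ,  31.9,  11.4, -85.2]), np.int64(531), np.float64(58.5))
shift [0.0035 0.0774 0.0007] turn -0.0 rows>= 2
[0.63904111 0.17045472 0.09037614]
```

Call:
move_arm(
  deltas=[
    [[0.003, 0.02, 0.001, 0], [0.003, 0.045, 0.001, 0], [0.003, 0.062, 0.001, 0], [0.003, 0.07, 0.001, 0], [0.003, 0.075, 0.001, 0]],
  ],
)

```text
time: 15.15
ee_pos: [0.641, 0.1672, 0.0151]
tcp_rot: [-89.9, 0.0, -85.2]
wrist_force: [0.6, -0.0, -2.0]
opening: 0.0228
```

Call:
move_arm(
  deltas=[
    [[0, 0.001, 0, 0], [0, 0.001, 0, 0], [0, 0.002, 0, 0], [0, 0.002, 0, 0]],
  ],
)

```text
time: 15.55
ee_pos: [0.6405, 0.1669, 0.0119]
tcp_rot: [-89.9, 0.0, -85.2]
wrist_force: [0.5, -0.0, 1.1]
opening: 0.0224
```

Call:
move_arm(
  deltas=[
    [[0, 0, 0, 0], [0, 0, 0, 0], [0, 0, 0, 0], [0, 0, 0, 0]],
  ],
  claw=0.05,
)

```text
time: 15.95
ee_pos: [0.6403, 0.1668, 0.0114]
tcp_rot: [-90.0, 0.0, -85.2]
wrist_force: [-0.0, -0.2, -0.1]
opening: 0.0499
```

Call:
move_arm(
  deltas=[
    [[0, -0.01, 0, 0], [0, -0.04, 0, 0], [0, -0.08, 0, 0], [0, -0.12, 0, 0], [0, -0.16, 0, 0]],
  ],
)

```text
time: 16.45
ee_pos: [0.6399, 0.1667, 0.1739]
tcp_rot: [-90.0, 0.0, -85.2]
wrist_force: [0.5, -0.2, -0.1]
opening: 0.0498
```

Run:
```python
from h import *
go(.465,.04,.19,-100); go(.55,.10,.18,-92); go(.465,.04,.19,-100,(.55,.10,.18,-92))
w=camera("wrist"); np.savez("w10.npz",**w); P=cloud(w); h=cv2.cvtColor(w["color"],cv2.COLOR_BGR2HSV); red=((h[...,0]<15)|(h[...,0]>170))&(h[...,1]>70)
k=red&box(P,.58,.7,.05,.3,.01,.05); print(rect(P,k), np.percentile(P[k][:,2],[5,95]), get_obs()["ee_pos"])
```

```text
shift [ 0.1115 -0.0161 -0.185 ] turn 14.8 rows>= 5
shift [ 0.0589 -0.0061 -0.0952] turn 6.8 rows>= 3
shift [ 0.0629 -0.01   -0.0829] turn 8 rows>= 3
(array([641. , 167.5,  99.1,  24.1,   4.2]), np.int64(2749), np.float64(25.2)) [0.02402981 0.02636736] [0.64154619 0.16711086 0.18160065]
```

Stone is seated: centre (641,167.5), top at 25 mm, level. Next is the V-block.

Call:
move_arm(
  deltas=[
    [[0.022, -0.003, -0.037, 3], [0.044, -0.006, -0.074, 6], [0.066, -0.01, -0.111, 9], [0.088, -0.013, -0.148, 12], [0.111, -0.016, -0.185, 14.8]],
  ],
  claw=0.085,
)

```text
time: 17.0
ee_pos: [0.4637, 0.0399, 0.1879]
tcp_rot: [-89.9, 0.0, -100.1]
wrist_force: [0.2, -0.1, 2.0]
opening: 0.0851
```

Call:
move_arm(
  deltas=[
    [[0, 0, 0, 0]],
  ],
)

```text
time: 17.1
ee_pos: [0.4623, 0.0386, 0.1893]
tcp_rot: [-89.9, 0.0, -100.2]
wrist_force: [-0.3, 0.1, 0.1]
opening: 0.085
```

Run:
```python
from h import *
w=camera("wrist"); np.savez("w11.npz",**w); P=cloud(w); 
k=box(P,.40,.52,-.05,.09,.033,.048); R=rect(P,k); print(R, get_obs()["ee_pos"],get_obs()["tcp_rot"])
c=R[0]; go(c[0]/1000,c[1]/1000,.08,-100)
```

```text
(array([453.6,  21.8,  51. ,  44.4,  -9.4]), np.int64(1409), np.float64(39.5)) [0.46419934 0.0395586  0.18894524] [-8.98372610e+01  3.91068729e-02 -1.00077566e+02]
shift [ 0.0193  0.1089 -0.0073] turn -0.1 rows>= 3
```

Call:
move_arm(
  deltas=[
    [[0.019, 0.03, -0.008, -0.5], [0.019, 0.07, -0.008, -0.5], [0.019, 0.11, -0.008, -0.5], [0.019, 0.14, -0.008, -0.5], [0.019, 0.16, -0.008, -0.5]],
  ],
)

```text
time: 17.65
ee_pos: [0.4537, 0.0237, 0.025]
tcp_rot: [-90.1, -0.0, -99.4]
wrist_force: [-0.1, 0.0, -0.1]
opening: 0.085
```

Call:
move_arm(
  deltas=[
    [[0, 0.01, 0, 0], [0, 0.017, 0, 0], [0, 0.017, 0, 0]],
  ],
)

```text
time: 17.95
ee_pos: [0.4543, 0.0234, 0.0102]
tcp_rot: [-90.0, -0.0, -99.4]
wrist_force: [-0.3, 0.9, -0.5]
opening: 0.0851
```

Call:
move_arm(
  deltas=[
    [[0, 0, 0, 0], [0, 0, 0, 0], [0, 0, 0, 0], [0, 0, 0, 0], [0, 0, 0, 0]],
  ],
  claw=0.035,
  newtons=80,
)

```text
time: 18.45
ee_pos: [0.4545, 0.0233, 0.0114]
tcp_rot: [-89.9, 0.0, -99.5]
wrist_force: [-2.1, -0.1, 7.2]
opening: 0.0435
```

Call:
move_arm(
  deltas=[
    [[0, -0.01, 0, 0], [0, -0.03, 0, 0], [0, -0.06, 0, 0], [0, -0.1, 0, 0], [0, -0.14, 0, 0]],
  ],
)

```text
time: 18.95
ee_pos: [0.4531, 0.0231, 0.1513]
tcp_rot: [-90.1, -0.0, -99.5]
wrist_force: [1.5, -0.2, -7.0]
opening: 0.0435
```

Run:
```python
from h import *
o=get_obs(); print(o["ee_pos"],o["tcp_rot"],o["opening"]); go(.50,-.17,.18,-95)
```

```text
[0.45310923 0.0231446  0.1512999 ] [-9.01079314e+01 -2.49440113e-02 -9.94745035e+01] 0.0435285211570494
shift [ 0.1828 -0.0287  0.078 ] turn -4.5 rows>= 5
```

Run:
```python
from h import *
go(.54,-.15,.21,-95)
```

```text
shift [ 0.1565 -0.0587  0.1142] turn -4.5 rows>= 5
```

Call:
move_arm(
  deltas=[
    [[0.03, -0.012, 0.023, -1], [0.062, -0.024, 0.046, -2], [0.094, -0.036, 0.069, -3], [0.126, -0.048, 0.092, -4], [0.156, -0.058, 0.114, -4.5]],
  ],
)

```text
time: 19.45
ee_pos: [0.541, -0.151, 0.2087]
tcp_rot: [-90.0, 0.0, -94.9]
wrist_force: [0.8, 0.7, -7.1]
opening: 0.0436
```

Call:
move_arm(
  deltas=[
    [[0, 0, 0, 0]],
  ],
)

```text
time: 19.55
ee_pos: [0.5421, -0.1531, 0.2084]
tcp_rot: [-90.0, -0.1, -95.1]
wrist_force: [-0.2, 1.0, -7.6]
opening: 0.0437
```

Run:
```python
from h import *
w=camera("wrist"); np.savez("w12.npz",**w); cv2.imwrite("pics/w12.png",w["color"]); o=get_obs(); print(o["ee_pos"],o["tcp_rot"])
P=cloud(w); g=cv2.cvtColor(w["color"],cv2.COLOR_BGR2GRAY)
p=pix(w,[[.462,-.275,.0025]])[0]; print(p)
k=box(P,.40,.53,-.35,-.21,.0045,.011); print("rim",rect(P,k))
for t in (45,60,70):
    m=((g<t)&box(P,.40,.53,-.34,-.20,-.003,.0065)).astype(np.uint8); N,l,st,ce=cv2.connectedComponentsWithStats(m); i=1+np.argmax(st[1:,4])
    v,u=np.where(l==i); c=ray(w,np.c_[u,v],.0025)[:,:2]*1000; print(t,st[i],cv2.minAreaRect(c.astype(np.float32)),np.median(P[l==i][:,2]))
```

```text
[ 0.54112086 -0.15124064  0.20783414] [-9.00758428e+01  3.47541727e-03 -9.51239522e+01]
[200.94307376 262.4953083 ]
rim (array([ 452.6, -249. ,   54.7,   54.6,    4.5]), np.int64(490), np.float64(6.9))
45 [183 252   2   2   2] ((443.24658203125, -259.6439208984375), (1.864429235458374, 0.0), -138.99008178710938) 0.003385093518258997
60 [171 230  32  30 518] ((451.7343444824219, -249.5231475830078), (38.03157424926758, 33.48303985595703), 4.329785346984863) 0.0032880096217807186
70 [170 230  34  31 555] ((452.1529235839844, -249.96546936035156), (39.55961990356445, 35.19965744018555), 4.3267741203308105) 0.0032744947727664786
```

View pics/w12.png

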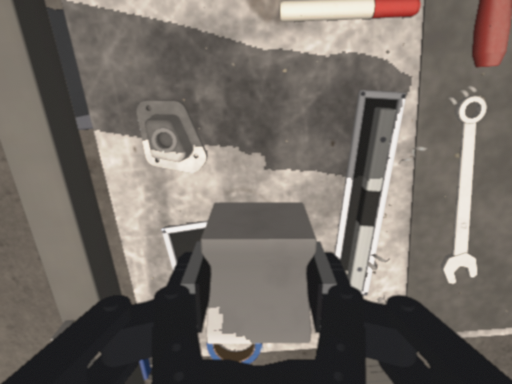

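Run:
```python
from h import *
pts=[]
for n in ("w4","w5","w6","w12"):
    w=load(n+".npz"); P=cloud(w); m=box(P,.40,.53,-.33,-.22,.0045,.0105).astype(np.uint8)
    N,l,st,ce=cv2.connectedComponentsWithStats(m); k=np.isin(l,[i for i in range(1,N) if st[i,4]>40])
    if k.any(): print(n,rect(P,k), np.percentile(P[k][:,:2],[1,99],axis=0).round(4).tolist())
    pts.append(P[k][:,:2])
    g=w["color"].mean(-1); m=((g<62)&box(P,.41,.52,-.33,-.22,0,.0045)).astype(np.uint8)
    N,l,st,ce=cv2.connectedComponentsWithStats(m)
    if N>1:
        i=1+np.argmax(st[1:,4]); print("  floor",rect(P,l==i))
    if n in("w6","w12","w4"):
        m=box(P,.39,.54,-.2,-.05,.0045,.06).astype(np.uint8); N,l,st,ce=cv2.connectedComponentsWithStats(m); i=1+np.argmax(st[1:,4]); print("  cast",rect(P,l==i)); k=l==i
        b=k&(P[...,2]>.033); X=P[b]; print("  top", X.mean(0).round(4), rect(P,b), "wide",rect(P,k&(P[...,2]>.012)))
X=np.vstack(pts)*1000
np.save("rim.npy",X); r=cv2.minAreaRect(X.astype(np.float32)); print("merged",r)
H,_,_=np.histogram2d(X[:,0],X[:,1],bins=[np.arange(405,530,5),np.arange(-330,-220,5)])
for i,row in enumerate(H): print(405+5*i,"".join("%3d"%min(v,99) for v in row))
```

```text
w4 (array([ 463.7, -250.6,   75.9,   60.8,  -85.2]), np.int64(761), np.float64(6.9)) [[0.4252, -0.2796], [0.5012, -0.2203]]
  floor (array([ 463.1, -257. ,   58.8,   49.4,  -84.9]), np.int64(1410), np.float64(3.2))
  cast (array([ 454.9, -121.3,   79.2,   64.5,    0.8]), np.int64(3589), np.float64(9.3))
  top [ 0.4542 -0.1195  0.036 ] (array([ 455.6, -120.3,   41.6,   33.9,   -1.3]), np.int64(948), np.float64(35.6)) wide (array([ 456.2, -119.3,   45.3,   37.5,   -1.8]), np.int64(1697), np.float64(34.0))
w5 (array([ 473.9, -261.3,   81. ,   58.7,    3.5]), np.int64(1852), np.float64(6.9)) [[0.4491, -0.3014], [0.5041, -0.2204]]
  floor (array([ 468.3, -262.3,   64.8,   46.9,    3.2]), np.int64(3090), np.float64(3.2))
w6 (array([ 464.7, -261.2,   81.6,   75.1,    4.3]), np.int64(746), np.float64(6.9)) [[0.4255, -0.2998], [0.5037, -0.2203]]
  floor (array([ 481. , -262.6,   64.3,   23.3,    4. ]), np.int64(726), np.float64(3.3))
  cast (array([ 454.6, -121.4,   80.3,   64. ,    2. ]), np.int64(3345), np.float64(9.2))
  top [ 0.4538 -0.1192  0.036 ] (array([ 454.8, -120.2,   42.1,   32.5,
[... 1698 characters left out ...]
 0  0  0  0  0  0 19
475   0  0  0  0  0  7 50 23  0  0  0  0  0  0  0  0  0  0  0  0 13
480   0  0  0  0  0  4 51 30  0  0  0  0  0  0  0  0  0  0  0  0 17
485   0  0  0  0  0  1 44 31  0  0  0  0  0  0  0  0  0  0  0  0  8
490   0  0  0  0  0  0 44 41  1  0  0  0  0  0  1  2  7  9 15 21 31
495   0  0  0  0  0  0 25 39 23 23 31 33 47 56 65 54 79 79 82 90 99
500   0  0  0  0  0  0 11 64 55 67 54 54 51 54 52 46 36 33 21 14  8
505   0  0  0  0  0  0  0  1  1  0  0  0  0  0  0  0  0  0  0  0  0
510   0  0  0  0  0  0  0  0  0  0  0  0  0  0  0  0  0  0  0  0  0
515   0  0  0  0  0  0  0  0  0  0  0  0  0  0  0  0  0  0  0  0  0
520   0  0  0  0  0  0  0  0  0  0  0  0  0  0  0  0  0  0  0  0  0
```

Run:
```python
from h import *
pts=[]
for n in ("w4","w5","w6"):
    P=cloud(load(n+".npz")); m=box(P,.41,.52,-.33,-.2,.0045,.0105).astype(np.uint8)
    N,l,st,ce=cv2.connectedComponentsWithStats(m); k=np.isin(l,[i for i in range(1,N) if st[i,4]>60]); pts.append(P[k][:,:2])
print(cv2.minAreaRect((np.vstack(pts)*1000).astype(np.float32)))
go(.4647,-.26,.10,-86)
```

```text
((464.7555236816406, -261.25750732421875), (76.92278289794922, 81.9649429321289), 4.109133243560791)
shift [ 0.1151  0.1078 -0.0664] turn -9.1 rows>= 4
```

Call:
move_arm(
  deltas=[
    [[0.03, 0, -0.017, -2.3], [0.06, 0.01, -0.034, -4.6], [0.09, 0.04, -0.05, -6.9], [0.115, 0.075, -0.066, -9.1], [0.115, 0.108, -0.066, -9.1]],
  ],
)

```text
time: 20.1
ee_pos: [0.4626, -0.2595, 0.0988]
tcp_rot: [-90.1, -0.0, -85.9]
wrist_force: [0.4, 1.2, -7.6]
opening: 0.0437
```

Call:
move_arm(
  deltas=[
    [[0, 0, 0, 0], [0, 0, 0, 0]],
  ],
)

```text
time: 20.3
ee_pos: [0.4649, -0.2573, 0.1008]
tcp_rot: [-90.0, 0.1, -85.8]
wrist_force: [-0.2, -0.1, -5.5]
opening: 0.0436
```

Run:
```python
from h import *
w=camera("wrist"); np.savez("w13.npz",**w); cv2.imwrite("pics/w13.png",w["color"]); o=get_obs(); print(o["ee_pos"],o["tcp_rot"])
P=cloud(w); k=box(P,.41,.52,-.33,-.2,.0045,.0105); X=P[k]; print(k.sum(),rect(P,k),np.percentile(X[:,:2],[1,99],axis=0).round(4).tolist())
b=box(P,.41,.53,-.32,-.2,.12,.14); print("block top",rect(P,b))
go(.4647,-.26,.016,-86)
```

```text
[ 0.46579207 -0.25770582  0.1019962 ] [-8.99329835e+01 -3.09016225e-02 -8.58181157e+01]
2039 (array([ 463.1, -248.5,   76.1,   54.8,  -85.4]), np.int64(2039), np.float64(6.9)) [[0.4248, -0.2717], [0.5008, -0.2197]]
block top (array([ 465.5, -258.7,   71.3,   51.3,  -85.1]), np.int64(10602), np.float64(128.1))
shift [ 0.0022  0.086  -0.0013] turn 0.2 rows>= 2
```

Call:
move_arm(
  deltas=[
    [[0.002, 0.025, -0.001, 0], [0.002, 0.05, -0.001, 0], [0.002, 0.068, -0.001, 0], [0.002, 0.078, -0.001, 0], [0.002, 0.083, -0.001, 0]],
  ],
)

```text
time: 20.85
ee_pos: [0.4651, -0.2601, 0.0181]
tcp_rot: [-89.9, -0.0, -85.8]
wrist_force: [-1.2, 1.0, -7.5]
opening: 0.0436
```

Call:
move_arm(
  deltas=[
    [[0, 0.001, 0, 0], [0, 0.002, 0, 0], [0, 0.002, 0, 0]],
  ],
)

```text
time: 21.15
ee_pos: [0.4648, -0.2605, 0.0162]
tcp_rot: [-89.9, -0.0, -85.9]
wrist_force: [-0.7, -0.1, -7.3]
opening: 0.0438
```

Call:
move_arm(
  deltas=[
    [[0, 0.001, 0, 0], [0, 0.001, 0, 0], [0, 0.002, 0, 0], [0, 0.002, 0, 0], [0, 0.002, 0, 0]],
  ],
)

```text
time: 21.65
ee_pos: [0.4644, -0.2604, 0.0139]
tcp_rot: [-90.0, -0.0, -85.9]
wrist_force: [-3.1, 2.1, 2.7]
opening: 0.0434
```

Call:
move_arm(
  deltas=[
    [[0, 0, 0, 0], [0, 0, 0, 0], [0, 0, 0, 0]],
  ],
  claw=0.07,
)

```text
time: 21.95
ee_pos: [0.4646, -0.2605, 0.0136]
tcp_rot: [-90.0, -0.0, -85.9]
wrist_force: [1.0, 0.0, 0.3]
opening: 0.0701
```

Call:
move_arm(
  deltas=[
    [[0, -0.01, 0, 0], [0, -0.04, 0, 0], [0, -0.08, 0, 0], [0, -0.12, 0, 0], [0, -0.16, 0, 0]],
  ],
)

```text
time: 22.45
ee_pos: [0.4641, -0.2602, 0.1758]
tcp_rot: [-90.0, -0.0, -85.9]
wrist_force: [0.9, -0.3, -0.4]
opening: 0.0704
```

Run:
```python
from h import *
go(.465,-.10,.17,-89)
w=camera("wrist"); P=cloud(w); b=box(P,.41,.53,-.32,-.2,.034,.05); print("block top",rect(P,b), np.percentile(P[b][:,2],[5,95]),get_obs()["ee_pos"])
```

```text
shift [-0.1597  0.0058  0.0124] turn 3.1 rows>= 4
block top (array([ 465. , -262.1,   50.9,   44.9,    4. ]), np.int64(1776), np.float64(41.6)) [0.03474306 0.04402259] [ 0.46575278 -0.26112909  0.18282522]
```

V-block is seated at (465,-262), top about 42 mm, upright. Next is the casting.

Call:
move_arm(
  deltas=[
    [[-0.04, 0, 0.003, 1], [-0.08, 0, 0.006, 2], [-0.12, 0, 0.009, 3], [-0.16, 0, 0.012, 3.1], [-0.16, 0, 0.012, 3.1]],
  ],
  claw=0.08,
)

```text
time: 23.0
ee_pos: [0.4647, -0.0964, 0.1742]
tcp_rot: [-89.9, 0.0, -88.7]
wrist_force: [0.4, -0.2, 0.1]
opening: 0.0803
```

Run:
```python
from h import *
w=camera("wrist"); np.savez("w14.npz",**w); P=cloud(w); o=get_obs(); print(o["ee_pos"],o["tcp_rot"])
m=box(P,.39,.54,-.2,-.05,.0045,.06).astype(np.uint8); N,l,st,ce=cv2.connectedComponentsWithStats(m); i=1+np.argmax(st[1:,4]); k=l==i; print("cast",rect(P,k))
for a,b in ((.033,.05),(.024,.03),(.012,.05)): print(a,rect(P,k&(P[...,2]>a)&(P[...,2]<b)))
go(.455,-.1205,.014,-89)
```

```text
[ 0.46487361 -0.09813807  0.17412221] [-8.99250119e+01 -1.40173655e-02 -8.87654619e+01]
cast (array([ 4.546e+02, -1.212e+02,  7.870e+01,  6.370e+01, -1.000e-01]), np.int64(3886), np.float64(8.7))
0.033 (array([ 454.7, -120. ,   42.3,   33.6,   -0.5]), np.int64(1036), np.float64(35.6))
0.024 (array([ 456.8, -114.9,   44.3,   23.4,   25.4]), np.int64(281), np.float64(26.0))
0.012 (array([ 455.1, -119. ,   46. ,   35.9,    2.2]), np.int64(1699), np.float64(34.4))
shift [ 0.0221  0.1601 -0.0104] turn 0.2 rows>= 4
```

Call:
move_arm(
  deltas=[
    [[0.022, 0.03, -0.01, 0.5], [0.022, 0.07, -0.01, 0.5], [0.022, 0.11, -0.01, 0.5], [0.022, 0.14, -0.01, 0.5], [0.022, 0.15, -0.01, 0.5]],
  ],
)

```text
time: 23.55
ee_pos: [0.4533, -0.1226, 0.0205]
tcp_rot: [-90.2, 0.0, -89.5]
wrist_force: [-0.5, 0.6, -0.0]
opening: 0.0801
```

Call:
move_arm(
  deltas=[
    [[0, 0.008, 0, 0], [0, 0.01, 0, 0], [0, 0.01, 0, 0]],
  ],
)

```text
time: 23.85
ee_pos: [0.4559, -0.1224, 0.0144]
tcp_rot: [-89.9, -0.0, -89.5]
wrist_force: [0.0, -0.5, 1.0]
opening: 0.0804
```

Call:
move_arm(
  deltas=[
    [[0, 0, 0, 0], [0, 0, 0, 0], [0, 0, 0, 0], [0, 0, 0, 0], [0, 0, 0, 0]],
  ],
  claw=0.025,
  newtons=60,
)

```text
time: 24.35
ee_pos: [0.4552, -0.1222, 0.0144]
tcp_rot: [-90.0, -0.0, -89.5]
wrist_force: [-3.2, 0.6, 9.2]
opening: 0.0335
```

Call:
move_arm(
  deltas=[
    [[0, -0.01, 0, 0], [0, -0.03, 0, 0], [0, -0.06, 0, 0], [0, -0.1, 0, 0], [0, -0.14, 0, 0]],
  ],
)

```text
time: 24.85
ee_pos: [0.4546, -0.1218, 0.1547]
tcp_rot: [-90.1, 0.0, -89.5]
wrist_force: [0.6, -0.8, -3.1]
opening: 0.0336
```

Run:
```python
from h import *
o=get_obs(); print(o["ee_pos"],o["tcp_rot"],o["opening"]); go(.455,.12,.155,-93)
w=camera("wrist"); np.savez("w15.npz",**w); P=cloud(w)
b=box(P,.39,.54,-.2,-.05,.135,.19); print(np.nanpercentile(P[b],[1,50,99],axis=0).round(4).tolist())
```

```text
[ 0.45455294 -0.12179884  0.15469003] [-9.00500695e+01  1.92455873e-02 -8.94605666e+01] 0.03359108054537052
shift [-0.2418 -0.0003  0.0027] turn 3.5 rows>= 5
[[0.4246, -0.1373, 0.1442], [0.4527, -0.1096, 0.1691], [0.4833, -0.0827, 0.1883]]
```

Run:
```python
from h import *
pts=[]
for n in ("w7","w8","w2","w1"):
    P=cloud(load(n+".npz")); m=box(P,.385,.52,.09,.25,.0045,.0105).astype(np.uint8)
    N,l,st,ce=cv2.connectedComponentsWithStats(m); i=1+np.argmax(st[1:,4]); print(n,rect(P,l==i))
go(.451,.170,.155,-96); go(.452,.024,.155,-92.7)
go(.451,.170,.12,-96,(.452,.024,.155,-92.7))
```

```text
w7 (array([451.6, 172.3, 112.7,  94.1,  -6.3]), np.int64(1772), np.float64(6.9))
w8 (array([451.7, 172.2, 111.9,  94.4,  -6.3]), np.int64(3280), np.float64(6.9))
w2 (array([457.2, 171.8, 111.9,  84.4,  -6.3]), np.int64(2571), np.float64(6.9))
w1 (array([451.6, 172.1, 111.9,  94.1,  -6.2]), np.int64(2270), np.float64(7.0))
shift [-0.2924  0.0068 -0.003 ] turn 6.5 rows>= 6
shift [-0.1464  0.0068 -0.0033] turn 3.2 rows>= 3
shift [-0.1458  0.035  -0.0079] turn 3.3 rows>= 4
```

Nest centre is (451.6,172.2), yaw -6.3, size 112×94 outside, which matches the text.

Call:
move_arm(
  deltas=[
    [[-0.037, 0, 0, 1], [-0.074, 0, -0.001, 2], [-0.11, 0, -0.002, 3], [-0.146, 0, -0.003, 3.2], [-0.146, 0, -0.003, 3.2]],
  ],
)

```text
time: 25.4
ee_pos: [0.4503, 0.0272, 0.1534]
tcp_rot: [-90.0, 0.1, -92.5]
wrist_force: [-0.4, 0.1, -3.4]
opening: 0.0339
```

Call:
move_arm(
  deltas=[
    [[-0.037, 0, -0.002, 1], [-0.074, 0, -0.004, 2], [-0.11, 0.01, -0.006, 3], [-0.146, 0.035, -0.008, 3.3], [-0.146, 0.06, -0.008, 3.3]],
  ],
)

```text
time: 25.9
ee_pos: [0.4497, 0.1733, 0.0928]
tcp_rot: [-90.0, 0.1, -95.8]
wrist_force: [0.6, -0.6, -4.6]
opening: 0.0339
```

Call:
move_arm(
  deltas=[
    [[0, 0, 0, 0], [0, 0, 0, 0]],
  ],
)

```text
time: 26.1
ee_pos: [0.4494, 0.1696, 0.0936]
tcp_rot: [-90.0, -0.0, -96.0]
wrist_force: [0.2, -0.4, -2.6]
opening: 0.0342
```

Run:
```python
from h import *
o=get_obs(); print(o["ee_pos"],o["tcp_rot"],o["opening"]); go(.4516,.1712,.019,-96.3)
w=camera("wrist"); np.savez("w16.npz",**w); cv2.imwrite("pics/w16.png",w["color"])
```

```text
[0.44939131 0.16961462 0.09364636] [-9.00374432e+01 -3.24940124e-02 -9.59804274e+01] 0.03418218164594774
shift [-0.0018  0.0746  0.002 ] turn 0.3 rows>= 2
```

View pics/w16.png

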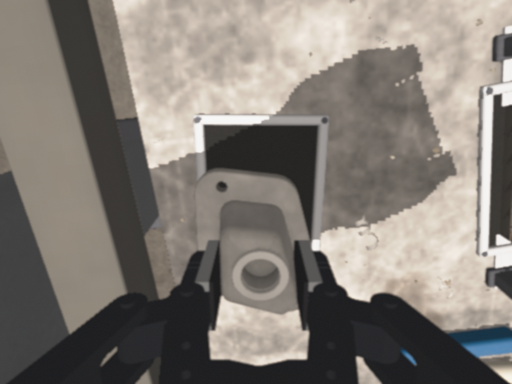

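Run:
```python
from h import *
w=load("w16.npz"); P=cloud(w)
k=box(P,.39,.52,.19,.26,.07,.105); X=P[k]; print(k.sum(),rect(P,k))
A=np.c_[X[:,:2]-[.45,.17],np.ones(len(X))]; a=np.linalg.lstsq(A,X[:,2],rcond=None)[0]; r=X[:,2]-A@a; g=abs(r)<.002
a=np.linalg.lstsq(A[g],X[g,2],rcond=None)[0]; print("tilt deg",np.degrees(a[:2]),"z at ctr",a[2],np.std(r[g]))
Y=X[g]
# far edge (max y per x bin) and side edges per y bin
e=[(c,Y[abs(Y[:,0]-c)<.003][:,1].max()) for c in np.arange(.43,.475,.005)]; print("far edge",np.round(e,4).tolist(),np.degrees(np.arctan(np.polyfit(*np.array(e).T,1)[0])))
for c in np.arange(.194,.205,.003):
    q=Y[abs(Y[:,1]-c)<.002][:,0]; print(round(c,3),q.min().round(4),q.max().round(4))
k=box(P,.40,.52,.10,.26,.120,.14); print("top",rect(P,k))
```

```text
4462 (array([446.8, 201.1,  51.7,  22.2,  90. ]), np.int64(4462), np.float64(87.0))
tilt deg [ -0.9805367  -20.71593672] z at ctr 0.0988935555488871 0.001159664753700657
far edge [[0.43, 0.2119], [0.435, 0.2122], [0.44, 0.2115], [0.445, 0.2103], [0.45, 0.2093], [0.455, 0.208], [0.46, 0.2071], [0.465, 0.2058], [0.47, 0.2037]] -11.877377605976967
0.194 0.4339 0.4596
0.197 0.4226 0.4709
0.2 0.4221 0.4709
0.203 0.4223 0.4693
top (array([451.9, 170.3,  82.3,  25.9,  83.9]), np.int64(2793), np.float64(132.2))
```

Run:
```python
from h import *
P=cloud(load("w16.npz"))
for y in np.arange(.178,.214,.003):
    k=box(P,.425,.432,y-.0015,y+.0015,.06,.14); q=box(P,.443,.455,y-.0015,y+.0015,.06,.14)
    print(round(y,3),np.round(np.percentile(P[k][:,2],[5,50,95]),4) if k.any() else "", np.round(np.percentile(P[q][:,2],[5,50,95]),4) if q.any() else "")
k=box(P,.43,.47,.13,.19,.118,.14); X=P[k]; 
for y in np.arange(.15,.20,.005):
    q=X[abs(X[:,1]-y)<.0025]; print(round(y,3),len(q),np.round(np.percentile(q[:,2],[50,95]),4) if len(q) else "")
```

```text
0.178 [0.0863 0.1069 0.1348] [0.1166 0.1176 0.1184]
0.181 [0.0865 0.1165 0.1328] [0.1157 0.1175 0.1183]
0.184 [0.0866 0.1233 0.1394] [0.1139 0.1161 0.1182]
0.187 [0.0861 0.087  0.1386] [0.1137 0.1147 0.1156]
0.19 [0.0859 0.0868 0.0877] [0.1103 0.1138 0.1153]
0.193 [0.086  0.0868 0.088 ] [0.0898 0.1046 0.1129]
0.196 [0.0859 0.0867 0.0876] [0.0861 0.0889 0.1006]
0.199 [0.0858 0.0868 0.0875] [0.0857 0.0868 0.0878]
0.202 [0.0858 0.0868 0.0875] [0.0858 0.0868 0.0877]
0.205 [0.0859 0.0867 0.0876] [0.0857 0.0867 0.0879]
0.208 [0.0853 0.0867 0.0877] [0.0813 0.0862 0.0876]
0.211 [0.0817 0.086  0.0874] [0.0812 0.0842 0.0865]
0.214  
0.15 0 
0.155 24 [0.1321 0.1331]
0.16 180 [0.132  0.1341]
0.165 330 [0.129  0.1364]
0.17 336 [0.1322 0.138 ]
0.175 363 [0.1322 0.1382]
0.18 561 [0.1278 0.1342]
0.185 146 [0.1273 0.1393]
0.19 0 
0.195 0 
0.2 0
```

Run:
```python
from h import *
P=cloud(load("w14.npz")); Y=P[box(P,.41,.50,-.17,-.05,.0045,.012)]
x0=.4547; e=[(c,Y[abs(Y[:,0]-c)<.003][:,1].max()) for c in np.arange(x0-.02,x0+.022,.005)]; print(np.round(e,4).tolist(),np.degrees(np.arctan(np.polyfit(*np.array(e).T,1)[0])))
```

```text
[[0.4347, -0.0818], [0.4397, -0.0821], [0.4447, -0.0827], [0.4497, -0.0832], [0.4547, -0.0833], [0.4597, -0.0842], [0.4647, -0.085], [0.4697, -0.0867], [0.4747, -0.0925]] -11.70829843442423
```

Call:
move_arm(
  deltas=[
    [[-0.001, 0.025, 0.002, 0.3], [-0.001, 0.048, 0.002, 0.3], [-0.001, 0.062, 0.002, 0.3], [-0.001, 0.069, 0.002, 0.3], [-0.001, 0.073, 0.002, 0.3]],
  ],
)

```text
time: 26.65
ee_pos: [0.4521, 0.1707, 0.0207]
tcp_rot: [-90.0, 0.0, -96.3]
wrist_force: [-0.0, 0.3, -2.6]
opening: 0.034
```

Call:
move_arm(
  deltas=[
    [[0, 0.001, 0, 0], [0, 0.002, 0, 0], [0, 0.003, 0, 0], [0, 0.003, 0, 0]],
  ],
)

```text
time: 27.05
ee_pos: [0.4518, 0.1711, 0.0176]
tcp_rot: [-90.0, 0.0, -96.3]
wrist_force: [-1.0, -0.3, -3.7]
opening: 0.0338
```

Call:
move_arm(
  deltas=[
    [[0, 0.001, 0, 0], [0, 0.001, 0, 0], [0, 0.001, 0, 0]],
  ],
)

```text
time: 27.35
ee_pos: [0.4519, 0.171, 0.017]
tcp_rot: [-90.0, 0.0, -96.3]
wrist_force: [-1.6, -1.3, 4.8]
opening: 0.0338
```

Seated (contact force 5 N). I release, lift, and do a last numeric check.

Call:
move_arm(
  deltas=[
    [[0, 0, 0, 0], [0, 0, 0, 0], [0, 0, 0, 0], [0, 0, 0, 0]],
  ],
  claw=0.075,
)

```text
time: 27.75
ee_pos: [0.4517, 0.1709, 0.0162]
tcp_rot: [-90.0, 0.0, -96.3]
wrist_force: [-0.1, 0.4, 0.6]
opening: 0.0749
```

Call:
move_arm(
  deltas=[
    [[0, -0.01, 0, 0], [0, -0.04, 0, 0], [0, -0.09, 0, 0], [0, -0.14, 0, 0], [0, -0.19, 0, 0]],
  ],
)

```text
time: 28.25
ee_pos: [0.4512, 0.1708, 0.209]
tcp_rot: [-90.0, 0.0, -96.3]
wrist_force: [1.5, -0.4, 0.3]
opening: 0.0751
```

Call:
move_arm(
  deltas=[
    [[0.03, 0, 0, 0], [0.06, 0, 0, 0], [0.06, 0, 0, 0], [0.06, 0, 0, 0]],
  ],
)

```text
time: 28.65
ee_pos: [0.4452, 0.111, 0.207]
tcp_rot: [-90.0, 0.0, -96.3]
wrist_force: [0.2, 0.9, -1.0]
opening: 0.0745
```

Run:
```python
from h import *
w=camera("wrist"); P=cloud(w); o=get_obs(); print(o["ee_pos"],o["opening"],o["time"])
m=box(P,.39,.52,.10,.25,.0075,.06).astype(np.uint8); N,l,st,ce=cv2.connectedComponentsWithStats(m); i=1+np.argmax(st[1:,4]); k=l==i; print("cast",rect(P,k))
f=k&(P[...,2]<.013); print("flange z",np.percentile(P[f][:,2],[2,50,98]),"outline",cv2.boxPoints(cv2.minAreaRect((P[f][:,:2]*1000).astype(np.float32))).round(1).tolist())
X=P[f]; a=np.linalg.lstsq(np.c_[X[:,:2],np.ones(len(X))],X[:,2],rcond=None)[0]; print("tilt",np.degrees(a[:2]))
a=np.radians(-6.3); R=np.array([[np.cos(a),np.sin(a)],[-np.sin(a),np.cos(a)]]); q=(P[k][:,:2]*1000-[451.6,172.2])@R.T; print("in nest axes (limits 40,49)",np.percentile(q,[.5,99.5],axis=0).round(1).tolist())
for n in ("side","scene"):
    c=camera(n); Q=cloud(c)
    print(n,"stone",rect(Q,box(Q,.61,.67,.11,.225,.018,.032)),"bar",rect(Q,box(Q,.6,.71,-.34,-.09,.014,.03)),"vb",rect(Q,box(Q,.43,.51,-.31,-.22,.035,.05)))
```

```text
[0.44517602 0.11146934 0.20670176] 0.07489945555835158 28.7
cast (array([452.9, 171.3,  78.5,  63.9,  -6.3]), np.int64(4172), np.float64(11.0))
flange z [0.00855319 0.0102759  0.01183581] outline [[416.79998779296875, 135.8000030517578], [480.29998779296875, 128.8000030517578], [489.0, 206.8000030517578], [425.3999938964844, 213.8000030517578]]
tilt [-0.00361648  0.0328407 ]
in nest axes (limits 40,49) [[-30.0, -38.0], [32.0, 37.5]]
side stone (array([640.6, 170.5, 100. ,  24.1,   4.8]), np.int64(123), np.float64(25.1)) bar (array([ 669.7, -217.2,  218.4,   42.5,   -8.2]), np.int64(122), np.float64(20.2)) vb (array([ 465.8, -262.1,   62.4,   42.3,    5.3]), np.int64(63), np.float64(39.8))
scene stone (array([641.3, 163.7, 102.7,  25.7,   4.7]), np.int64(125), np.float64(24.3)) bar (array([ 663.2, -210.2,  197.7,   42.3,   -0.8]), np.int64(380), np.float64(19.8)) vb (array([ 465.4, -262.8,   52.3,   47.2,    2.9]), np.int64(88), np.float64(40.1))
```

All four are in place, level, and inside their rims.

```bash
python3 -c "
from workcell import *
print(job_done())"
```

```text
the job is handed in; nothing more can be done
None
```

I handed the job in at about 29 s, with all four parts placed in the order asked and the gripper clear of everything.

| Part | Where | Final check |
|---|---|---|
| Locking bar | Long narrow tray | Lifted straight up (slope 0.3°). Top at 21 mm (20.5 expected if flat), within about 1 mm of the tray's centre along its length. |
| Dressing stone | Barred holder | Centre within about 1 mm of the holder's. Top at 25 mm (24.5 expected). |
| V-block | Small squarish nest | Upright, centred within about 1 mm. Top at 40–42 mm (42.5 expected). |
| Cover casting | Larger rectangular nest | Boss up, tilt under 0.05°, flange top at 10 mm (9.5 expected). Flange reaches 32 of 40 mm and 38 of 49 mm to the rim. |

- **Forces:** the contact forces I read were about 9 N or less throughout.
- **Disagreements:** the final scene and side views put the stone's centre up to 4 mm off along its length, and gave rough outlines for the bar (198–218 mm long, 42 mm wide, the scene view also 8° off in yaw). I put this down to few depth points and the tray rim or bottle getting in the way, because the close wrist views and the heights agree with flat seating.
- **Casting outline:** it measured about 79 × 64 mm against the stated 82 × 64 mm. Its skewed flange left its yaw uncertain by a few degrees, which the nest has room for.

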